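Present the rattling tin to the stock reader

ROBOT

A 6-joint arm with a two-finger parallel gripper is mounted at the origin on the work surface. World frame = base frame: x ahead of the robot, y to its left, z up, the work surface at z = 0. Lengths are in m, angles in degrees, forces in N, time in s.
With the tool pointing down it reaches from about 0.3 to 0.875 m from the base axis. Payload 4.2 kg.
Tool frame: the origin (TCP) lies midway between the tips of the shut fingers; the grasp point (between the pads) lies 19 mm behind it; z points along the fingers, y is the direction in which the jaws open and shut (so a half turn about z gives the same grasp; the last joint's range is limited). The gripper opens to 85 mm and grips with 20 to 120 N. Pads are 22 mm wide; open, the fingers measure 114 mm over their backs; the gripper's body (76 mm by 85 mm) begins 54 mm behind the grasp point. The pads swing forward as they close: fully open they stand 13 mm farther back than shut.
Start: joints at [-67.036, 18.312, 89.639, -0, 72.044, -1.146], TCP at [0.235, -0.525, 0.231] pointing down, gripper open.
Joint ranges: [-177.97, 177.97], [-48.28, 115.42], [12.27, 149.76], [-77.06, 257.06], [2.81, 150.46], [-146.56, 146.56]. Speed limits (degrees/s): [147.25, 147.25, 180, 180, 180, 180].

INTERFACE

Orientations are given as a 3x3 rotation matrix whose columns are the frame's x, y, z axes.
In Python, from cell import env gives the robot as it stands.
- The arm moves only by the shell command python3 -m jog 'ROWS' [FORCE]. ROWS is JSON, a list of rows, each a list of 7 numbers: the shift along the tool's x, y, z each as a share of 2.5 cm, from -1 to 1, then the turn, a rotation vector about the tool's x, y, z each as a share of 0.08 rad, from -1 to 1, then the finger opening in mm, from 0 to 85.4. In form: [[x, y, z, ax, ay, az, claw], ...]. A call has 1 to 20 rows; each row shifts and turns the pose as measured when the row begins, along the tool's axes as they then stand; what a row does not reach is not made up. A row lasts 1/12 s, in which the tool goes at most 41.7 mm and 7.16 degrees, less where a joint would pass 70% of its speed; a pose out of reach is approached as far as the arm can. A call with a number of a shift or a turn outside -1 to 1 is refused whole. A call with a gripper value outside its range is refused whole. The fingers move at their own pace and stop on an object; FORCE is the grip in N (left out, the last holds). Time passes only in rows, so rows that do not move let the fingers close. It gives the time, the measured TCP pose, the force and the opening at its end, in the units of the state.
- env.state(): the state, without advancing time (a new reading comes with each control period).
- env.snapshot(name): name is "scene" or "top"; returns a dict with "pixels" (480x640x3 uint8, red, green, blue), "vfov" (degrees; the focal length in pixels is half the picture's height over the tangent of half this angle, whatever the lens; pixels are square), "cx", "cy" (the principal point, pixels), "view" (4x4, takes a point from world to camera coordinates). Camera axes: x right, y up, looking along -z (the intrinsics and any distortion apply to the point x, -y, -z); pixel columns grow to the right and rows downward; lengths in m; the calibration is good to about 2 mm. A picture is of the moment at which its call begins. There is no depth.
- env.sign_off(): hands the job in, once; it reports no verdict.
The state is a dict: "time": time; "joint_pos": joint angles; "qvel": joint speeds; "joint_torque": joint torques, N m; "eef_pos": TCP position; "tcp_rot": TCP orientation; "ft_force": force on the tool from outside, world axes, zero at the start; "wrist_torque": the same for the moment, N m; "finger_gap": finger opening in m.
Only numpy, scipy, OpenCV 4.12 (cv2) and the standard library are available. Lean on these libraries where they do the work, as an engineer would, in place of code of your own. Each camera call takes 0.05 s, during which the arm holds its last target.

TASK

Wake the stock reader at the breakfast counter: squeeze the trigger of its upright grip fully home and let it spring back. Then pick up the sealed tins and shake or rock them lengthwise to find the one in which a loose valve ball rattles, standing any silent tin you tried back upright about where it was. Finish while still holding the rattling tin, upright and still, centred a hand's breadth above the reader's window and touching nothing but the gripper; do not knock or shift anything else on the counter.

Things in the scene. Friction and masses are not known exactly. Their poses are not given: they have to be found in the camera images.
- tin_left: The left (+y) sealed tin: aluminium box, 130 long (own x) x 56 wide (own y) x 74 high. Origin: centre of its underside. 0.20 to 0.51 kg empty, each different. Starts upright, long side away from the robot (yaw within 0.3 rad). Looks the same as the other two. Exactly one of the three, a different one each time, holds a loose ball (see tin_right).
- tin_middle: The middle sealed tin: aluminium box, 130 long (own x) x 56 wide (own y) x 74 high. Origin: centre of its underside. 0.20 to 0.51 kg empty, each different. Starts upright, long side away from the robot (yaw within 0.3 rad). Silent tins hold only a flat 10 g puck that slides a little.
- tin_right: The right (-y) sealed tin: aluminium box, 130 long (own x) x 56 wide (own y) x 74 high. Origin: centre of its underside. 0.20 to 0.51 kg empty, each different. Starts upright, long side away from the robot (yaw within 0.3 rad). Ball: steel, 34 mm, 0.16 kg, rolls +-42 mm along x when tipped over 0.15 rad; at an end it adds a 0.066 Nm moment about the tin's y.
- reader: Stock reader, fixed beyond the tins: base 130 (own x) x 280 (own y) x 30 high; origin: centre of its underside. Yaw varies by 0.2 rad. Glass window 90 x 90, facing up, at own y = -70. At own y = +70 an upright black grip, 30 (x) x 24 (y) in section, top 165 above the counter, with the trigger on its +y side.
- window (a point): Centre of the reader's window, on its upper face, 31 mm above the counter; axes as the reader's (z up).
- grip (a point): On the centre line of the fixed grip, 140 mm above the counter (25 below its top); axes as the reader's. The grip's faces are 12 mm to either side along y. To squeeze: gripper pointing down, one finger on its -y face, the other on the trigger's outer face, closing along the reader's y.
- trigger_pad (a point): On the outer (+y) face of the trigger, where a finger presses, 140 mm above the counter. Steel blade 18 wide (x), 8 thick, leaning outward, top at 151 mm; hinge along the reader's x, 66 mm above the counter, 22 mm to +y of the grip's centre line. At 140 mm height the outer face is 41 mm to +y of that line when free, 18 mm when fully home.
- trigger (a joint): Trigger angle: 0 free (sprung out), 0.32 rad fully squeezed against its stop. The spring takes about 2 N at the pad to start and 7 N to hold fully home.

How it is judged:
By the outcome, as a careful person would: the job done as asked, in the order asked, and still so for the second after the job is handed in, while the arm keeps its last pose, push and grip.
It also fails if it takes over 72 s, if anything falls off the work surface, if the arm or the gripper's body presses on something with over 40 N, if the wrist force passes 120 N, or if a joint passes its speed limit or range.

## Working session

There is one attempt and no reset: what is moved stays moved. The work goes in short steps, Python scripts to look and compute and a shell command to move; the robot and the scene stay as the last step left them, time stands still between calls to the robot, and variables do not carry over. Pictures are saved under pics/ and viewed, and the job is handed in when it is done.

```bash
ls; mkdir -p pics
python3 - <<'E'
from cell import env
import cv2,numpy as np
s=env.state()
for k,v in s.items(): print(k,np.round(v,4).tolist())
for n in("scene","top"):
    d=env.snapshot(n); cv2.imwrite(f"pics/{n}0.png",d["pixels"][:,:,::-1])
    print(n,d.keys(),d["vfov"],d["cx"],d["cy"],{k:d[k] for k in d if k not in("pixels","view")}); print(np.round(d["view"],4).tolist())
E
```

```text
pics
time 0.0
joint_pos [-67.0359, 18.3504, 89.7078, -0.0016, 72.0453, -1.1461]
qvel [-0.0173, -0.0271, 0.07, -0.0083, -0.1021, -0.0038]
joint_torque [-0.0008, -41.5522, -23.4166, -0.0001, 0.008, -0.0]
eef_pos [0.2347, -0.5244, 0.2305]
tcp_rot [[0.9128, 0.4085, -0.0007], [0.4085, -0.9128, 0.0017], [0.0, -0.0018, -1.0]]
ft_force [-0.1891, -0.0851, 0.8678]
wrist_torque [-0.004, 0.0004, 0.0008]
finger_gap 0.0855
scene dict_keys(['pixels', 'vfov', 'cx', 'cy', 'view']) 52.32216599686353 322.89013554564616 243.55537257040476 {'vfov': 52.32216599686353, 'cx': 322.89013554564616, 'cy': 243.55537257040476}
[[-0.0791, 0.9969, -0.0018, 0.0594], [-0.7999, -0.0624, 0.5969, 0.3837], [0.5949, 0.0487, 0.8023, -1.3771], [0.0, 0.0, 0.0, 1.0]]
top dict_keys(['pixels', 'vfov', 'cx', 'cy', 'view']) 44.908363863590225 327.93704336284 238.38867182414114 {'vfov': 44.908363863590225, 'cx': 327.93704336284, 'cy': 238.38867182414114}
[[-0.0051, -1.0, -0.0038, 0.0057], [0.9789, -0.0058, 0.2044, -0.5724], [-0.2044, -0.0026, 0.9789, -0.8997], [0.0, 0.0, 0.0, 1.0]]
```

View pics/scene0.png

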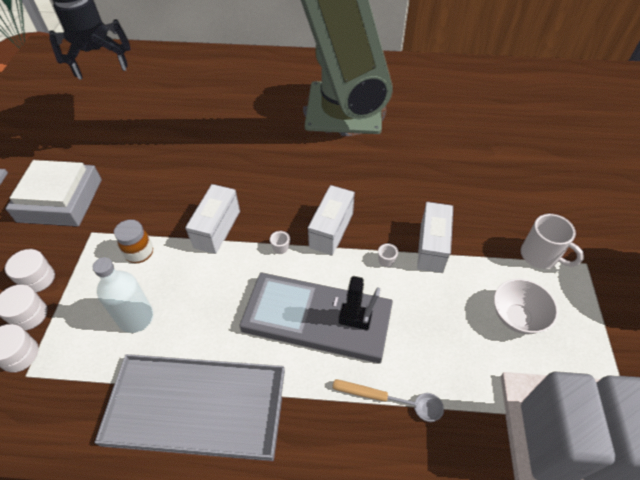

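View pics/top0.png

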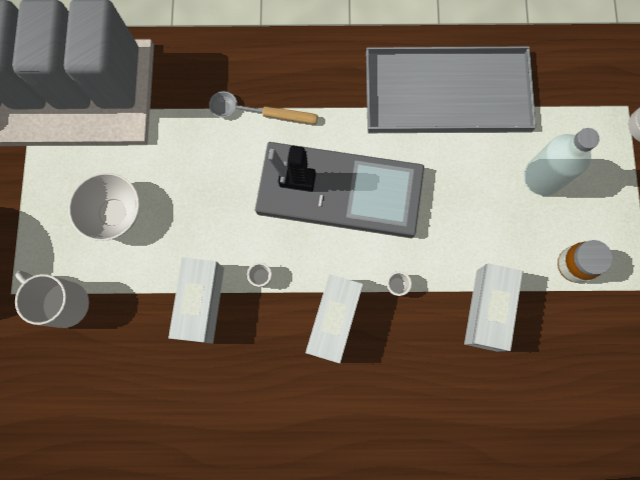

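The top view shows the tins at about (195,300), (335,320) and (495,308). The reader is at (340,190), with the grip at (297,170) and the window at (380,193). Two small egg cups stand between the tins, at (260,275) and (399,284). I'll zoom in to pick corners.

Run:
```python
import cv2
t=cv2.imread("pics/top0.png"); s=cv2.imread("pics/scene0.png")
def z(im,x,y,w,h,n,k=4):
    c=cv2.resize(im[y:y+h,x:x+w],None,fx=k,fy=k,interpolation=cv2.INTER_CUBIC)
    for i in range(0,w,20): cv2.putText(c,str(x+i),(i*k,10),0,.35,(0,0,255),1); cv2.line(c,(i*k,0),(i*k,h*k),(0,0,255) if i%100==0 else (0,200,255),1) if 0 else cv2.line(c,(i*k,12),(i*k,20),(0,0,255),1)
    for i in range(0,h,20): cv2.putText(c,str(y+i),(0,i*k+4),0,.35,(0,0,255),1); cv2.line(c,(22,i*k),(30,i*k),(0,0,255),1)
    cv2.imwrite("pics/"+n,c)
z(t,160,250,200,120,"z_t1.png"); z(t,340,250,200,120,"z_t2.png"); z(t,250,130,190,115,"z_tr.png")
z(s,180,170,190,100,"z_s1.png"); z(s,320,180,190,100,"z_s2.png"); z(s,235,260,190,110,"z_sr.png")
```

```text
(no output)
```

View pics/z_t1.png

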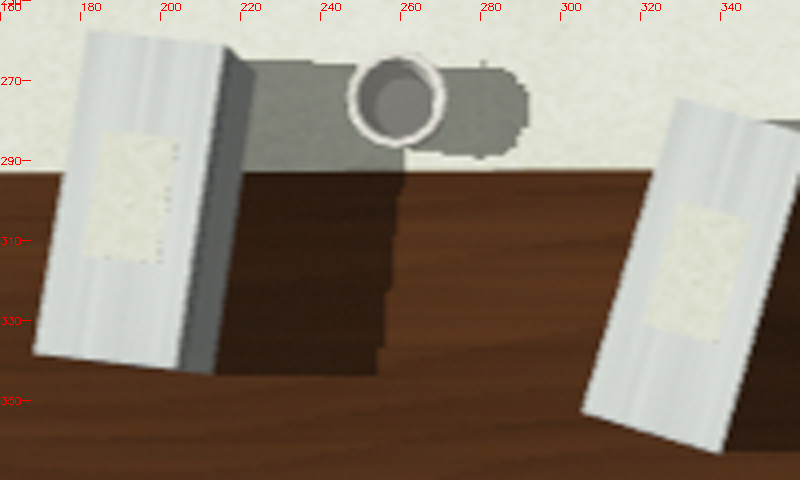

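View pics/z_t2.png

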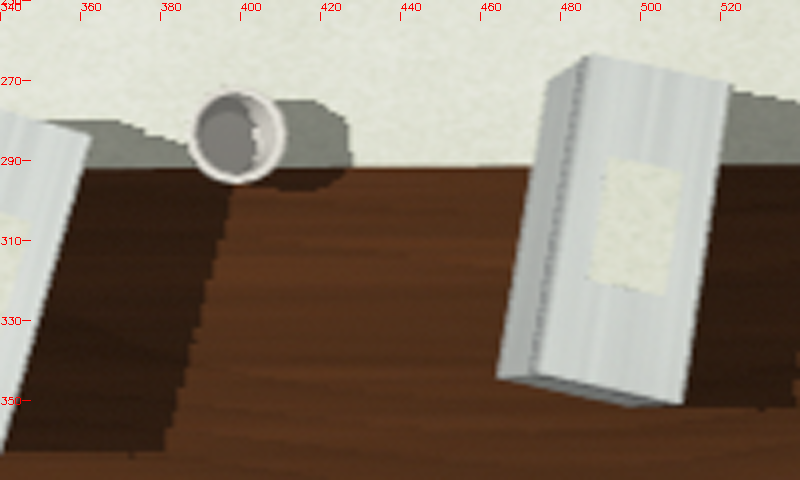

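View pics/z_tr.png

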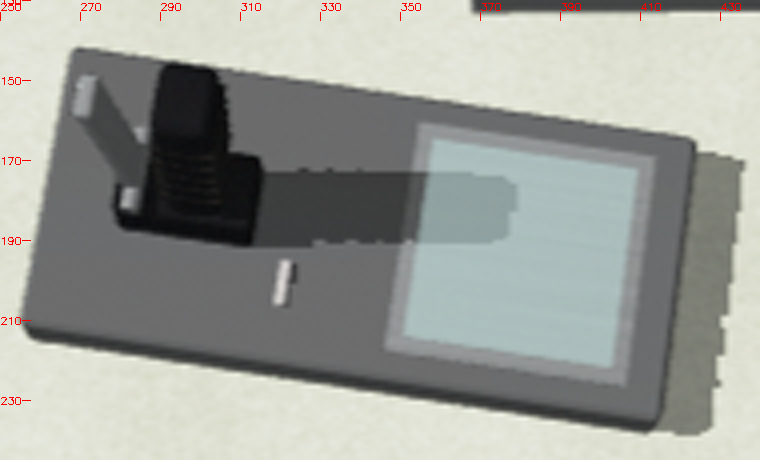

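View pics/z_s1.png

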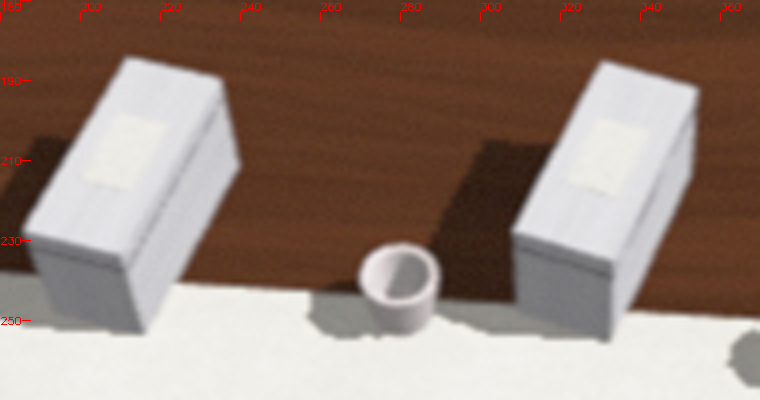

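View pics/z_s2.png

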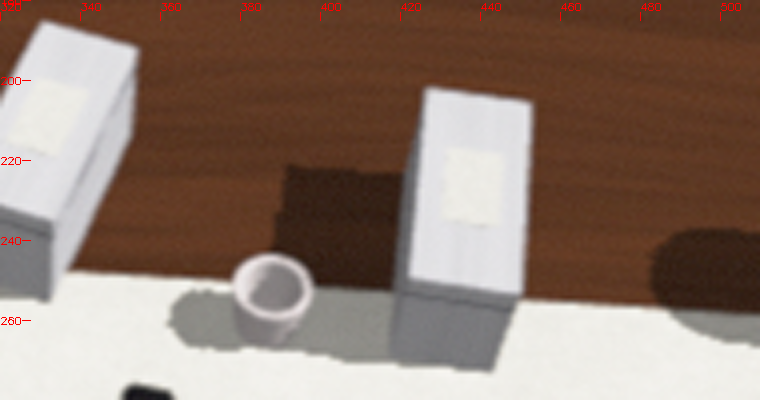

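View pics/z_sr.png

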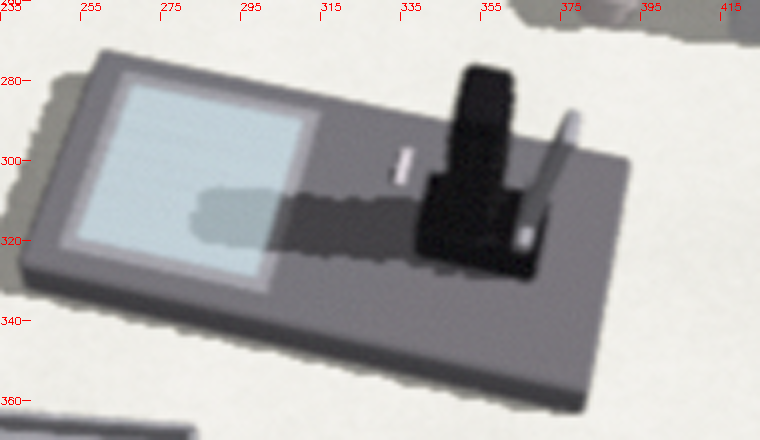

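```bash
cat > H.py <<'E'
import numpy as np, json
V={"scene":(52.32216599686353,322.89013554564616,243.55537257040476,[[-0.0791,0.9969,-0.0018,0.0594],[-0.7999,-0.0624,0.5969,0.3837],[0.5949,0.0487,0.8023,-1.3771]]),
"top":(44.908363863590225,327.93704336284,238.38867182414114,[[-0.0051,-1.0,-0.0038,0.0057],[0.9789,-0.0058,0.2044,-0.5724],[-0.2044,-0.0026,0.9789,-0.8997]])}
def P(n):
    f,cx,cy,v=V[n]; v=np.array(v); f=240/np.tan(np.radians(f/2))
    K=np.array([[f,0,cx],[0,f,cy],[0,0,1]]); return K@np.diag([1,-1,-1])@v
def proj(n,X):
    x=P(n)@np.append(X,1); return x[:2]/x[2]
def tri(pt,ps):
    A=[]
    for n,p in(("top",pt),("scene",ps)):
        M=P(n);A+= [p[0]*M[2]-M[0],p[1]*M[2]-M[1]]
    A=np.array(A);X=np.linalg.lstsq(A[:,:3],-A[:,3],rcond=None)[0]
    r=[np.linalg.norm(proj("top",X)-pt),np.linalg.norm(proj("scene",X)-ps)]
    return X,max(r)
def c(o,p): return np.array(o)+(np.array(p)+.5)/4-.5
E
python3 - <<'E'
from H import *
t1=(160,250);t2=(340,250);tr=(250,130);s1=(180,170);s2=(320,180);sr=(235,260)
# order FL,FR,NR,NL
D={"left":([c(t1,p) for p in((87,30),(225,45),(177,370),(33,355))],[c(s2,p) for p in((522,295),(410,279),(427,88),(532,103))]),
"mid":([c(t1,(678,98)),c(t2,(92,137)),c(t1,(720,454)),c(t1,(582,412))],[c(s1,p) for p in((613,263),(513,232),(603,62),(698,90))]),
"right":([c(t2,p) for p in((590,55),(730,87),(683,404),(533,373))],[c(s1,p) for p in((121,256),(25,232),(127,57),(221,79))]),
"glass":([c(tr,p) for p in((432,138),(640,170),(614,370),(403,337))],[c(sr,p) for p in((256,277),(77,238),(132,86),(305,116))]),
"base":([c(tr,p) for p in((75,47),(695,140),(660,428),(25,332))],[c(sr,p) for p in((582,395),(22,268),(102,50),(630,160))])}
for k,(a,b) in D.items():
    X=[tri(p,q) for p,q in zip(a,b)]; Y=np.array([x[0] for x in X]); 
    print(k,"ctr",Y.mean(0).round(4),"z",Y[:,2].round(4),"res",[round(x[1],1) for x in X])
    d=(Y[0]+Y[1]-Y[2]-Y[3])/2; w=(Y[0]+Y[3]-Y[1]-Y[2])/2
    print("  len",np.linalg.norm(d).round(4),"yaw",np.degrees(np.arctan2(d[1],d[0])).round(2),"wid",np.linalg.norm(w).round(4),"yaw",np.degrees(np.arctan2(-w[0],w[1])).round(2))
    for n,l in zip("FL FR NR NL".split(),Y): pass
print("trigtip",tri(c(tr,(87,95)),c(sr,(572,122))))
E
```

```text
left ctr [0.4722 0.2197 0.0727] z [0.0727 0.0718 0.0733 0.0729] res [np.float64(0.3), np.float64(0.4), np.float64(0.4), np.float64(0.3)]
  len 0.1303 yaw -6.46 wid 0.0566 yaw -6.31
mid ctr [ 0.4411 -0.0063  0.0718] z [0.0709 0.0713 0.073  0.0721] res [np.float64(0.3), np.float64(0.2), np.float64(0.4), np.float64(0.5)]
  len 0.1298 yaw -17.24 wid 0.0562 yaw -16.79
right ctr [ 0.4577 -0.2671  0.0723] z [0.0717 0.0701 0.074  0.0736] res [np.float64(0.0), np.float64(0.4), np.float64(0.2), np.float64(0.3)]
  len 0.129 yaw -13.09 wid 0.0576 yaw -12.8
glass ctr [ 0.6582 -0.0876  0.0306] z [0.0314 0.0298 0.0282 0.0331] res [np.float64(0.1), np.float64(0.6), np.float64(0.5), np.float64(0.4)]
  len 0.0906 yaw -8.94 wid 0.0913 yaw -9.04
base ctr [ 0.6688 -0.0188  0.0236] z [0.0259 0.0245 0.0224 0.0217] res [np.float64(0.3), np.float64(0.8), np.float64(0.4), np.float64(0.6)]
  len 0.1305 yaw -8.95 wid 0.2763 yaw -9.27
trigtip (array([0.6867392 , 0.08899547, 0.15229451]), np.float64(0.46863355189164574))
```

Measurements check out:
- **Tins:** 130 x 56 mm in plan, with tops at about 72–73 mm.
- **Window glass:** z of 30.6 mm and 90 mm square, giving a reader yaw of -9°.
- **Trigger tip:** about 152 mm high, where the model puts it.

Next I turn the wrist to the reader's yaw.

```bash
cat >> H.py <<'E'
from scipy.spatial.transform import Rotation as Ro
def need(pos,yaw,pitch=0):
    """remaining shift (units of 25 mm, tool axes) and turn (units .08 rad) to a pose, tool x along yaw (deg), z down"""
    from cell import env
    s=env.state();R=np.array(s["tcp_rot"]);p=np.array(s["eef_pos"])
    a=np.radians(yaw);T=np.array([[np.cos(a),np.sin(a),0],[np.sin(a),-np.cos(a),0],[0,0,-1]])
    d=R.T@(np.array(pos)-p)/.025; r=Ro.from_matrix(R.T@T).as_rotvec()/.08
    print("t",round(s["time"],2),"p",p.round(4),"gap",round(s["finger_gap"]*1e3,1),"F",np.round(s["ft_force"],1),"M",np.round(s["wrist_torque"],2),"need",d.round(2),r.round(2))
E
python3 -m jog '[[0,0,-0.2,0,0,1,85],[0,0,-0.2,0,0,1,85],[0,0,-0.2,0,0,1,85],[0,0,-0.2,0,0,1,85],[0,0,-0.2,0,0,1,85],[0,0,-0.2,0,0,1,85],[0,0,-0.2,0,0,1,85],[0,0,0,0,0,0.2,85],[0,0,0,0,0,0,85]]' 30
python3 - <<'E'
from H import *
g=np.array([.6801,.0507]); y=np.array([.1564,.9877]); print(g+y*.010, g+y*.003)
need([*(g+y*.010),.25],-9)
E
```

```text
time: 0.85
eef_pos: [0.2337, -0.522, 0.2617]
tcp_rot: [[0.983, -0.181, -0.005], [-0.181, -0.983, 0.012], [-0.007, -0.011, -1.0]]
ft_force: [0.6, 0.8, -0.2]
finger_gap: 0.0847
[0.681664 0.060577] [0.6805692 0.0536631]
t 0.85 p [ 0.2337 -0.522   0.2617] gap 84.7 F [ 0.6  0.8 -0.2] M [ 0.01 -0.02  0.05] need [ 13.4  -26.16   0.66] [-0.14  0.09 -0.31]
```

```bash
python3 -m jog '[[0.5,-1,0,0,0,-0.1,85],[0.5,-1,0,0,0,-0.1,85],[0.5,-1,0,0,0,-0.1,85],[0.5,-1,0,0,0,0,85],[0.5,-1,0,0,0,0,85],[0.5,-1,0,0,0,0,85],[0.5,-1,0,0,0,0,85],[0.5,-1,0,0,0,0,85],[0.5,-1,0,0,0,0,85],[0.5,-1,0,0,0,0,85],[0.5,-1,0,0,0,0,85],[0.5,-1,0,0,0,0,85],[0.5,-1,0,0,0,0,85],[0.5,-1,0,0,0,0,85],[0.5,-1,0,0,0,0,85],[0.5,-1,0,0,0,0,85],[0.5,-1,0,0,0,0,85],[0.5,-1,0,0,0,0,85],[0.5,-1,0,0,0,0,85],[0.5,-1,0,0,0,0,85]]'
python3 - <<'E'
from H import *
need([.6817,.0606,.25],-9)
E
```

```text
time: 2.52
eef_pos: [0.5596, -0.0432, 0.2534]
tcp_rot: [[0.992, -0.128, -0.021], [-0.128, -0.992, 0.02], [-0.023, -0.018, -1.0]]
ft_force: [-0.9, -0.2, -0.1]
finger_gap: 0.0853
t 2.52 p [ 0.5596 -0.0432  0.2534] gap 85.3 F [-0.9 -0.2 -0.1] M [-0.05 -0.03 -0.05] need [ 4.32 -4.74  0.12] [-0.21  0.3   0.36]
```

```bash
python3 -m jog '[[0.85,-0.95,0,-0.05,0.08,0.1,85],[0.85,-0.95,0,-0.05,0.08,0.1,85],[0.85,-0.95,0,-0.05,0.05,0.1,85],[0.85,-0.95,0,-0.05,0.05,0.05,85],[0.85,-0.9,0,0,0,0,85],[0,0,0,0,0,0,85],[0,0,0,0,0,0,85]]'
python3 - <<'E'
from H import *
need([.6817,.0606,.25],-9)
E
```

```text
time: 3.1
eef_pos: [0.6863, 0.0703, 0.246]
tcp_rot: [[0.99, -0.138, -0.01], [-0.138, -0.99, 0.002], [-0.01, -0.0, -1.0]]
ft_force: [0.0, -0.4, -0.0]
finger_gap: 0.0849
t 3.1 p [0.6863 0.0703 0.246 ] gap 84.9 F [ 0.  -0.4 -0. ] M [ 0.02 -0.01  0.04] need [-0.13  0.41 -0.16] [-0.    0.12  0.24]
```

```bash
python3 -m jog '[[-0.1,0.38,0,0,0.1,0.24,85],[0,0,0,0,0,0,85],[0,0,0,0,0,0,85]]'
python3 - <<'E'
from H import *
need([.6817,.0606,.118],-9)
from cell import env
import cv2
for n in("scene","top"):
    im=env.snapshot(n)["pixels"][:,:,::-1]
    c=im[120:360,200:520] if n=="scene" else im[60:300,160:480]
    cv2.imwrite(f"pics/{n}1.png",cv2.resize(c,None,fx=2,fy=2))
E
```

```text
time: 3.35
eef_pos: [0.6801, 0.0592, 0.2441]
tcp_rot: [[0.988, -0.157, -0.006], [-0.157, -0.988, -0.001], [-0.005, 0.001, -1.0]]
ft_force: [-0.1, -0.0, -0.1]
finger_gap: 0.0847
t 3.35 p [0.6801 0.0592 0.2441] gap 84.7 F [-0.1 -0.  -0.1] M [ 0.02  0.04 -0.01] need [ 0.08 -0.07  5.04] [ 0.02  0.07 -0.01]
```

View pics/scene1.png

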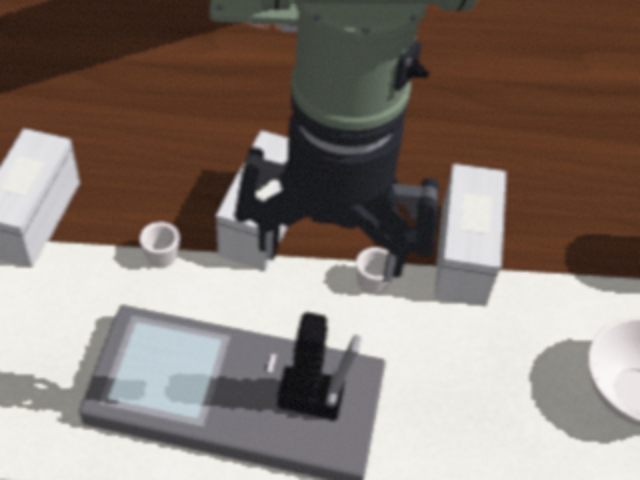

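View pics/top1.png

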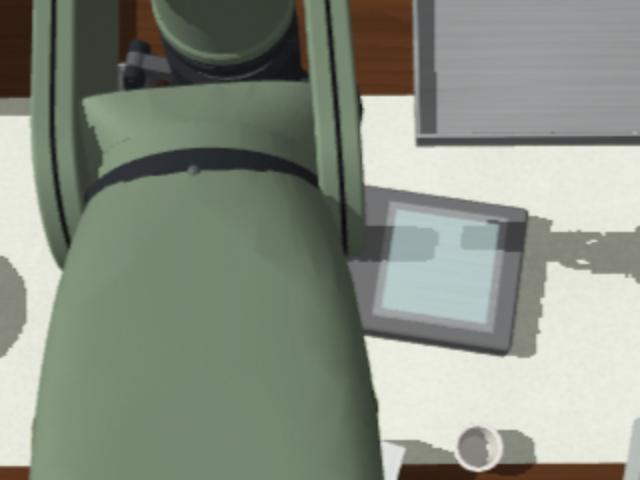

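The scene view shows the open fingers, with tips at about crop (265,250) and (395,275). They straddle the grip and trigger at about (312,330) and (350,345), seen from ahead. I descend.

```bash
python3 -m jog '[[0.05,-0.05,0.6,0,0,0,85],[0,0,0.6,0,0,0,85],[0,0,0.6,0,0,0,85],[0,0,0.6,0,0,0,85],[0,0,0.5,0,0,0,85],[0,0,0,0,0,0,85]]'
python3 - <<'E'
from H import *
need([.6817,.0606,.118],-9)
from cell import env
import cv2
im=env.snapshot("scene")["pixels"][:,:,::-1]
cv2.imwrite("pics/scene2.png",cv2.resize(im[200:360,270:470],None,fx=4,fy=4)[:600])
E
```

```text
time: 3.95
eef_pos: [0.6809, 0.0562, 0.1752]
tcp_rot: [[0.987, -0.161, 0.004], [-0.161, -0.987, 0.0], [0.004, -0.001, -1.0]]
ft_force: [0.2, 0.0, -1.2]
finger_gap: 0.0847
t 3.95 p [0.6809 0.0562 0.1752] gap 84.7 F [ 0.2  0.  -1.2] M [0.01 0.05 0.02] need [-0.01 -0.18  2.29] [-0.01 -0.05 -0.06]
```

View pics/scene2.png

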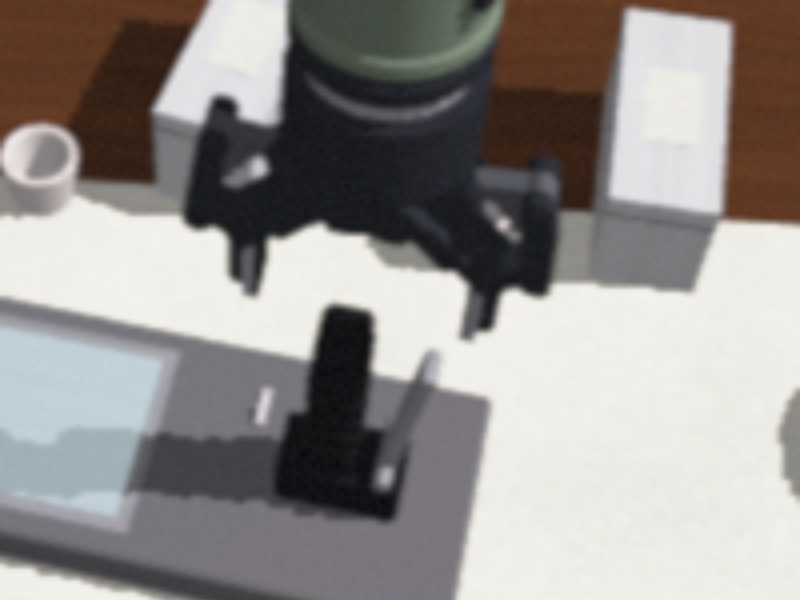

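The fingers clear both sides, with the grip top at about (345,315) and the trigger tip at about (432,360). I nudge 4 mm to +y and keep descending.

```bash
python3 -m jog '[[0,-0.25,0,0,0,-0.05,85],[0,0,0.5,0,0,0,85],[0,0,0.6,0,0,0,85],[0,0,0.6,0,0,0,85],[0,0,0.4,0,0,0,85],[0,0,0,0,0,0,85]]'
python3 - <<'E'
from H import *
need([.6817,.0606,.118],-9)
E
```

```text
time: 4.5
eef_pos: [0.6878, 0.0638, 0.1322]
tcp_rot: [[0.987, -0.158, 0.023], [-0.158, -0.987, 0.003], [0.022, -0.006, -1.0]]
ft_force: [-0.5, 0.4, 0.1]
finger_gap: 0.0849
t 4.5 p [0.6878 0.0638 0.1322] gap 84.9 F [-0.5  0.4  0.1] M [ 0.03 -0.01  0.06] need [-0.23  0.17  0.56] [-0.08 -0.28 -0.02]
```

```bash
python3 -m jog '[[-0.15,0.1,0.35,-0.05,-0.28,0,85],[-0.1,0,0.2,0,0,0,85],[0,0,0,0,0,0,85]]'
python3 - <<'E'
from H import *
need([.6806,.0537,.118],-9)
from cell import env
import cv2
im=env.snapshot("scene")["pixels"][:,:,::-1]
cv2.imwrite("pics/scene3.png",cv2.resize(im[220:360,280:440],None,fx=4,fy=4)[:600])
E
```

```text
time: 4.75
eef_pos: [0.6823, 0.0628, 0.12]
tcp_rot: [[0.988, -0.157, 0.002], [-0.158, -0.988, 0.003], [0.002, -0.003, -1.0]]
ft_force: [-1.2, 0.8, -1.1]
finger_gap: 0.0848
t 4.75 p [0.6823 0.0628 0.12  ] gap 84.8 F [-1.2  0.8 -1.1] M [-0.03 -0.03 -0.03] need [-0.01  0.37  0.08] [-0.04 -0.02 -0.01]
```

View pics/scene3.png

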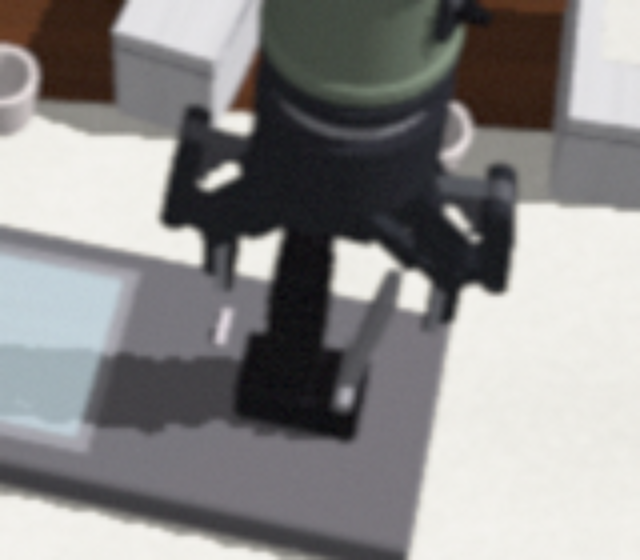

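The fingers now straddle the grip at (300,270) and the trigger tip at (390,280), with space on both sides. I close while re-centring 9 mm.

```bash
python3 -m jog '[[0,0.12,0.05,0,0,0,70],[0,0.12,0.05,0,0,0,60],[0,0.13,0,0,0,0,50],[0,0,0,0,0,0,45],[0,0,0,0,0,0,45],[0,0,0,0,0,0,45]]' 30
python3 - <<'E'
from H import *
need([.6806,.0537,.118],-9)
E
```

```text
time: 5.3
eef_pos: [0.6832, 0.0578, 0.1205]
tcp_rot: [[0.987, -0.159, 0.01], [-0.159, -0.987, 0.013], [0.008, -0.014, -1.0]]
ft_force: [1.1, 3.1, -0.7]
finger_gap: 0.0448
t 5.3 p [0.6832 0.0578 0.1205] gap 44.8 F [ 1.1  3.1 -0.7] M [ 0.52 -0.11 -0.02] need [-0.08  0.18  0.09] [-0.18 -0.1  -0.04]
```

```bash
python3 -m jog '[[-0.05,0.2,0.08,-0.15,-0.1,0,36],[0,0.05,0,0,0,0,30],[0,0,0,0,0,0,24],[0,0,0,0,0,0,20],[0,0,0,0,0,0,20],[0,0,0,0,0,0,20]]' 40
python3 - <<'E'
from H import *
need([.6806,.0537,.118],-9)
from cell import env
import cv2
im=env.snapshot("scene")["pixels"][:,:,::-1]
cv2.imwrite("pics/scene4.png",cv2.resize(im[220:360,280:440],None,fx=4,fy=4)[:600])
E
```

```text
time: 5.8
eef_pos: [0.6824, 0.0538, 0.1205]
tcp_rot: [[0.987, -0.161, 0.005], [-0.161, -0.987, 0.009], [0.004, -0.009, -1.0]]
ft_force: [0.2, 1.2, -0.5]
finger_gap: 0.0306
t 5.8 p [0.6824 0.0538 0.1205] gap 30.6 F [ 0.2  1.2 -0.5] M [ 0.97 -0.03  0.08] need [-0.07  0.02  0.1 ] [-0.12 -0.05 -0.06]
```

View pics/scene4.png

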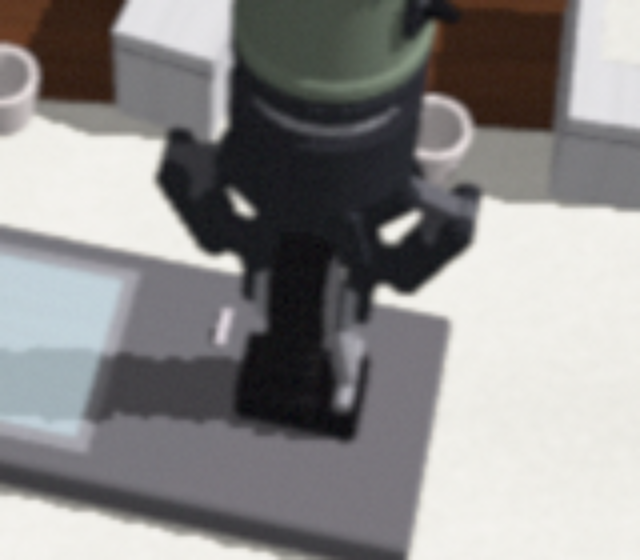

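The trigger lies flat against the grip at about (345,330), and the gap is 30.6 mm against the 30 mm expected. I squeeze a little longer to be sure.

```bash
python3 -m jog '[[0,0,0,0,0,0,15],[0,0,0,0,0,0,15],[0,0,0,0,0,0,15],[0,0,0,0,0,0,15],[0,0,0,0,0,0,15],[0,0,0,0,0,0,15]]' 60
python3 - <<'E'
from H import *
need([.6806,.0537,.118],-9)
E
```

```text
time: 6.35
eef_pos: [0.6823, 0.0534, 0.1206]
tcp_rot: [[0.987, -0.162, 0.005], [-0.162, -0.987, 0.009], [0.003, -0.01, -1.0]]
ft_force: [0.3, 0.5, -0.1]
finger_gap: 0.0294
t 6.35 p [0.6823 0.0534 0.1206] gap 29.4 F [ 0.3  0.5 -0.1] M [ 1.13 -0.07  0.11] need [-0.07  0.    0.1 ] [-0.13 -0.04 -0.08]
```

```bash
python3 -m jog '[[0,0,0,0,0,0,50],[0,0,0,0,0,0,70],[0,0,0,0,0,0,85],[0,-0.15,0,0,0,0,85],[0,-0.15,0,0,0,0,85],[0,0,0,0,0,0,85],[0,0,0,0,0,0,85],[0,0,0,0,0,0,85]]'
python3 - <<'E'
from H import *
need([.6817,.0606,.118],-9)
from cell import env
import cv2
im=env.snapshot("scene")["pixels"][:,:,::-1]
cv2.imwrite("pics/scene5.png",cv2.resize(im[220:360,280:440],None,fx=4,fy=4)[:600])
E
```

```text
time: 7.02
eef_pos: [0.6829, 0.0618, 0.1184]
tcp_rot: [[0.987, -0.159, 0.002], [-0.159, -0.987, 0.005], [0.001, -0.005, -1.0]]
ft_force: [-0.3, -1.0, -0.2]
finger_gap: 0.0848
t 7.02 p [0.6829 0.0618 0.1184] gap 84.8 F [-0.3 -1.  -0.2] M [ 0.   -0.01  0.03] need [-0.04  0.06  0.02] [-0.07 -0.01 -0.04]
```

View pics/scene5.png

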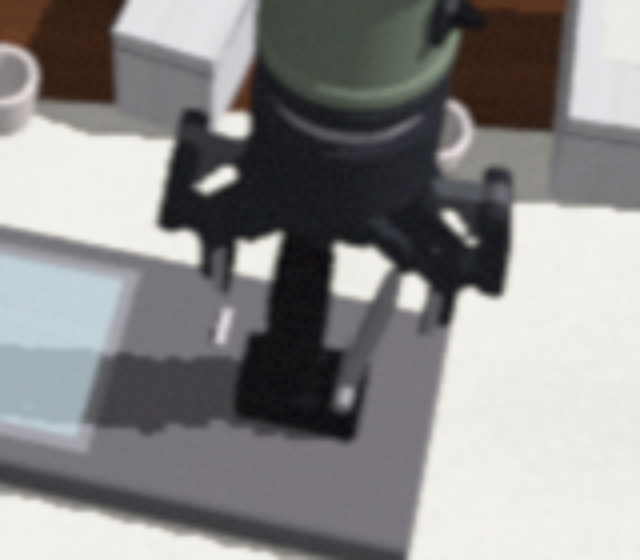

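The trigger has sprung back fully, with its tip at (390,280) again. I retreat upwards and then go to the middle tin.

```bash
python3 -m jog '[[0,0,-0.5,0,0,0,85],[0,0,-0.8,0,0,0,85],[0,0,-0.9,0,0,0,85],[0,0,-0.9,0,0,0,85],[0,0,-0.9,0,0,0,85],[0,0,-0.5,0,0,0,85],[0,0,0,0,0,0,85]]'
python3 - <<'E'
from H import *
need([.4411,-.0063,.2],-17)
E
```

```text
time: 7.65
eef_pos: [0.6816, 0.0587, 0.2345]
tcp_rot: [[0.987, -0.161, -0.003], [-0.161, -0.987, 0.002], [-0.003, -0.001, -1.0]]
ft_force: [-0.5, -0.1, 0.6]
finger_gap: 0.0853
t 7.65 p [0.6816 0.0587 0.2345] gap 85.3 F [-0.5 -0.1  0.6] M [-0.01 -0.03 -0.  ] need [-9.07  4.12  1.4 ] [-0.02  0.04  1.69]
```

```bash
python3 -m jog '[[-0.9,0.41,0,0,0,0,85],[-0.9,0.41,0,0,0,0,85],[-0.9,0.41,0,0,0,0,85],[-0.9,0.41,0,0,0,0,85],[-0.9,0.41,0.2,0,0,0.2,85],[-0.9,0.38,0.2,0,0,0.3,85],[-0.9,0.38,0.2,0,0,0.3,85],[-0.9,0.35,0.2,0,0,0.3,85],[-0.8,0.3,0.2,0,0,0.3,85],[-0.5,0,0.2,0,0,0.3,85],[0,0,0,0,0,0,85]]'
python3 - <<'E'
from H import *
need([.4411,-.0063,.03],-17)
E
```

```text
time: 8.57
eef_pos: [0.4423, 0.0095, 0.1946]
tcp_rot: [[0.953, -0.301, -0.011], [-0.301, -0.954, -0.001], [-0.01, 0.004, -1.0]]
ft_force: [0.2, 0.1, 0.8]
finger_gap: 0.0849
t 8.57 p [0.4423 0.0095 0.1946] gap 84.9 F [0.2 0.1 0.8] M [0.   0.02 0.02] need [0.21 0.59 6.59] [ 0.05  0.12 -0.12]
```

```bash
python3 -m jog '[[0.2,0.58,0,0.05,0.12,-0.1,85],[0,0,0.6,0,0,0,85],[0,0,0.8,0,0,0,85],[0,0,0.6,0,0,0,85],[0,0,0,0,0,0,85]]'
python3 - <<'E'
from H import *
need([.4411,-.0063,.03],-17)
E
```

```text
time: 8.98
eef_pos: [0.4455, -0.0075, 0.1433]
tcp_rot: [[0.957, -0.289, 0.006], [-0.289, -0.957, -0.002], [0.006, 0.0, -1.0]]
ft_force: [0.3, 1.1, -0.3]
finger_gap: 0.0847
t 8.98 p [ 0.4455 -0.0075  0.1433] gap 84.7 F [ 0.3  1.1 -0.3] M [-0.   -0.   -0.02] need [-0.21  0.    4.53] [ 0.   -0.07  0.04]
```

```bash
python3 -m jog '[[-0.2,0,0.5,0,-0.07,0,85],[0,0,0.8,0,0,0,85],[0,0,0.8,0,0,0,85],[0,0,0,0,0,0,85]]'
python3 - <<'E'
from H import *
need([.4411,-.0063,.03],-17)
E
```

```text
time: 9.32
eef_pos: [0.4455, -0.0067, 0.091]
tcp_rot: [[0.958, -0.287, 0.006], [-0.287, -0.958, -0.001], [0.006, -0.001, -1.0]]
ft_force: [-0.5, -0.2, -0.3]
finger_gap: 0.0851
t 9.32 p [ 0.4455 -0.0067  0.091 ] gap 85.1 F [-0.5 -0.2 -0.3] M [-0.03  0.02  0.02] need [-0.19  0.04  2.44] [-0.01 -0.08  0.07]
```

```bash
python3 -m jog '[[-0.2,0.03,0.6,0,-0.08,0.05,85],[0,0,0.7,0,0,0,85],[-0.1,0,0.6,0,-0.05,0,85],[0,0,0.35,0,0,0,85],[0,0,0,0,0,0,85]]'
python3 - <<'E'
from H import *
need([.4411,-.0063,.03],-17)
E
```

```text
time: 9.73
eef_pos: [0.4458, -0.0057, 0.0376]
tcp_rot: [[0.957, -0.289, 0.006], [-0.289, -0.957, 0.001], [0.006, -0.003, -1.0]]
ft_force: [-0.6, 1.0, 0.7]
finger_gap: 0.0844
t 9.73 p [ 0.4458 -0.0057  0.0376] gap 84.4 F [-0.6  1.   0.7] M [-0.07  0.01  0.04] need [-0.17  0.08  0.3 ] [-0.04 -0.07  0.05]
```

```bash
python3 -m jog '[[-0.2,0.08,0.25,0,-0.07,0.05,85],[0,0,0,0,0,0,72],[0,0,0,0,0,0,65],[0,0,0,0,0,0,60],[0,0,0,0,0,0,50],[0,0,0,0,0,0,45],[0,0,0,0,0,0,45],[0,0,0,0,0,0,45]]' 80
python3 - <<'E'
from H import *
need([.4411,-.0063,.03],-17)
from cell import env
import cv2
im=env.snapshot("scene")["pixels"][:,:,::-1]
cv2.imwrite("pics/scene6.png",cv2.resize(im[120:280,240:440],None,fx=4,fy=4)[:600])
E
```

```text
time: 10.4
eef_pos: [0.4435, -0.0065, 0.0348]
tcp_rot: [[0.956, -0.292, 0.008], [-0.292, -0.956, 0.003], [0.007, -0.005, -1.0]]
ft_force: [-0.3, -0.8, -3.6]
finger_gap: 0.055
t 10.4 p [ 0.4435 -0.0065  0.0348] gap 55.0 F [-0.3 -0.8 -3.6] M [-0.09  0.07  0.02] need [-0.1   0.02  0.19] [-0.06 -0.08 -0.  ]
```

View pics/scene6.png

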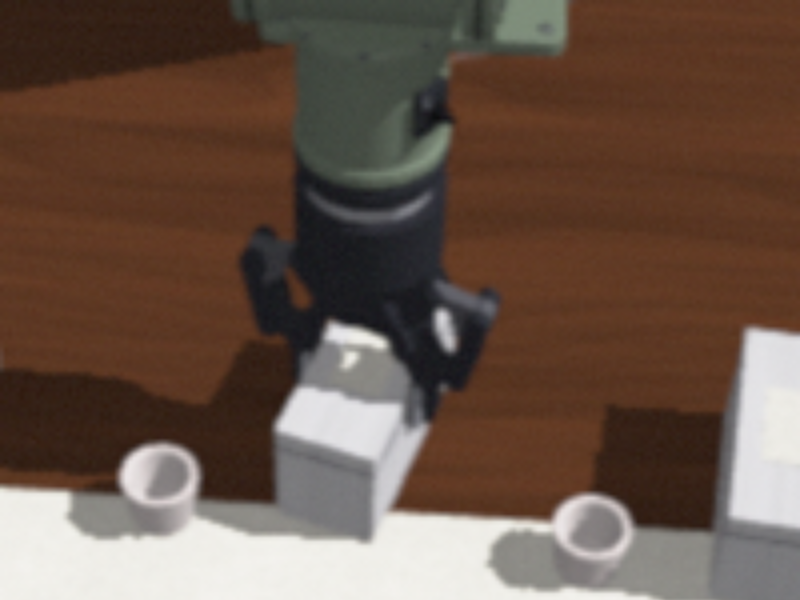

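The middle tin is gripped at a 55 mm gap, with the cups clear at crop (160,485) and (590,535). I lift it.

```bash
python3 -m jog '[[0,0,-0.4,0,0,0,45],[0,0,-0.7,0,0,0,45],[0,0,-0.8,0,0,0,45],[0,0,-0.8,0,0,0,45],[0,0,-0.8,0,0,0,45],[0,0,-0.7,0,0,0,45],[0,0,0,0,0,0,45],[0,0,0,0,0,0,45]]' 80
python3 - <<'E'
from H import *
need([.4435,-.0065,.14],-17)
E
```

```text
time: 11.12
eef_pos: [0.4391, -0.0065, 0.1409]
tcp_rot: [[0.956, -0.292, -0.002], [-0.292, -0.956, 0.003], [-0.003, -0.002, -1.0]]
ft_force: [0.0, -0.2, -3.1]
finger_gap: 0.0552
t 11.12 p [ 0.4391 -0.0065  0.1409] gap 55.2 F [ 0.  -0.2 -3.1] M [-0.01  0.03  0.07] need [ 0.17 -0.05  0.04] [-0.03  0.04  0.  ]
```

```bash
cat >> H.py <<'E'
def samp(n=12):
    from cell import env
    M=[];F=[]
    for i in range(n):
        env.snapshot("top"); s=env.state(); R=np.array(s["tcp_rot"]); M.append(R.T@np.array(s["wrist_torque"]));F.append(s["ft_force"])
    M=np.array(M)
    print("t",round(s["time"],2),"M tool",M.mean(0).round(4),"se",(M.std(0)/n**.5).round(4),"F",np.mean(F,0).round(2),"pitch",R[2,0].round(4),"x.z",R[0,2].round(4))
E
python3 -m jog '[[0,0,0,0,1,0,45],[0,0,0,0,1,0,45],[0,0,0,0,1,0,45],[0,0,0,0,1,0,45],[0,0,0,0,1,0,45],[0,0,0,0,0,0,45],[0,0,0,0,0,0,45],[0,0,0,0,0,0,45],[0,0,0,0,0,0,45]]'
python3 -c "
from H import *
samp(3)
need([.44,-.0065,.14],-17)"
```

```text
time: 11.87
eef_pos: [0.432, -0.0067, 0.1294]
tcp_rot: [[0.886, -0.292, 0.361], [-0.269, -0.956, -0.113], [0.378, 0.003, -0.926]]
ft_force: [0.1, -0.8, -2.2]
finger_gap: 0.0551
t 12.02 M tool [ 0.0191 -0.4022  0.004 ] se [0.0175 0.003  0.0124] F [ 0.17 -0.03 -3.05] pitch 0.3797 x.z 0.3625
t 12.02 p [ 0.4325 -0.0068  0.1298] gap 55.2 F [-0.2  0.5 -2.5] M [ 0.16  0.38 -0.02] need [ 0.42 -0.1  -0.27] [ 0.03 -4.87  0.01]
```

```bash
python3 -m jog '[[0.1,0,0,0,-0.95,0,45],[0.1,0,0,0,-0.95,0,45],[0.1,0,0,0,-0.95,0,45],[0.1,0,-0.1,0,-0.95,0,45],[0,0,-0.1,0,-0.8,0,45],[0,0,0,0,0,0,45],[0,0,0,0,0,0,45]]'
python3 -c "
from H import *
samp(12)
need([.44,-.0065,.14],-17)"
```

```text
time: 12.6
eef_pos: [0.4456, -0.01, 0.1382]
tcp_rot: [[0.957, -0.291, 0.009], [-0.291, -0.957, -0.0], [0.008, -0.002, -1.0]]
ft_force: [-0.1, -0.5, -3.3]
finger_gap: 0.0551
t 13.2 M tool [ 0.0004 -0.0111 -0.0078] se [0.0095 0.009  0.0063] F [-0.04  0.07 -3.45] pitch 0.0071 x.z 0.0074
t 13.2 p [ 0.4443 -0.0095  0.1383] gap 55.1 F [ 0.5  0.4 -4.1] M [0.08 0.02 0.01] need [-0.2  -0.06 -0.07] [-0.03 -0.09  0.03]
```

```bash
python3 -m jog '[[0,0,0,0,-1,0,45],[0,0,0,0,-1,0,45],[0,0,0,0,-1,0,45],[0,0,0,0,-1,0,45],[0,0,0,0,-1,0,45],[0,0,0,0,0,0,45],[0,0,0,0,0,0,45],[0,0,0,0,0,0,45],[0,0,0,0,0,0,45]]'
python3 -c "
from H import *
samp(3)
need([.44,-.0065,.14],-17)"
```

```text
time: 13.95
eef_pos: [0.4448, -0.0094, 0.1384]
tcp_rot: [[0.883, -0.288, -0.371], [-0.265, -0.958, 0.115], [-0.389, -0.003, -0.921]]
ft_force: [0.1, -1.0, -3.1]
finger_gap: 0.0551
t 14.1 M tool [ 0.0027  0.4299 -0.0354] se [0.0155 0.0224 0.0091] F [-0.14  0.17 -2.91] pitch -0.389 x.z -0.3716
t 14.1 p [ 0.4447 -0.0093  0.1388] gap 55.0 F [ 0.3  0.4 -2.5] M [-0.16 -0.45  0.02] need [-0.21 -0.05  0.04] [-0.03  4.99  0.06]
```

```bash
python3 -m jog '[[0,0,0,0,0.95,0,45],[0,0,0,0,0.95,0,45],[0,0,0,0,0.95,0,45],[0,0,0,0,0.95,0,45],[0,0,0,0,0.95,0,45],[0,0,0,0,0.1,0,45],[0,0,0,0,0,0,45]]'
python3 -c "
from H import *
samp(12)
need([.44,-.0065,.14],-17)"
```

```text
time: 14.68
eef_pos: [0.4412, -0.0085, 0.1403]
tcp_rot: [[0.958, -0.287, 0.007], [-0.287, -0.958, 0.002], [0.006, -0.004, -1.0]]
ft_force: [-0.5, -0.4, -4.0]
finger_gap: 0.055
t 15.28 M tool [-0.0055  0.017  -0.0009] se [0.0085 0.0097 0.0079] F [-0.05  0.03 -3.31] pitch 0.0061 x.z 0.007
t 15.28 p [ 0.4425 -0.009   0.1395] gap 55.1 F [ 0.3  1.2 -3.7] M [ 0.04 -0.05 -0.03] need [-0.13 -0.07 -0.02] [-0.05 -0.08  0.05]
```

At level after opposite tilts the moment changed by only 0.03 Nm, where a ball at the ends would give 0.13. A ball might roll back to the middle when levelled, though, so I also test how linear the moment is at a 0.2 rad tilt.

```bash
python3 -m jog '[[0,0,0,0,1,0,45],[0,0,0,0,1,0,45],[0,0,0,0,0.4,0,45],[0,0,0,0,0,0,45],[0,0,0,0,0,0,45],[0,0,0,0,0,0,45],[0,0,0,0,0,0,45]]'
python3 -c "
from H import *
samp(20)
need([.44,-.0065,.14],-17)"
```

```text
time: 15.87
eef_pos: [0.4433, -0.0093, 0.1392]
tcp_rot: [[0.938, -0.289, 0.193], [-0.284, -0.957, -0.054], [0.201, -0.004, -0.98]]
ft_force: [0.1, -0.8, -3.1]
finger_gap: 0.0552
t 16.87 M tool [ 0.007  -0.1945 -0.0005] se [0.0063 0.0073 0.0067] F [-0.12 -0.03 -3.26] pitch 0.2011 x.z 0.1936
t 16.87 p [ 0.4428 -0.0092  0.1391] gap 55.4 F [-1.4 -0.4 -2.7] M [0.04 0.13 0.01] need [-0.13 -0.07 -0.06] [-0.05 -2.53  0.04]
```

The moment scales linearly (0.19 at 0.2 rad, 0.41 at 0.38), so the middle tin is silent. I level it and put it back.

```bash
python3 -m jog '[[0,0,0.2,-0.02,-0.9,0,45],[0,0,0.3,0,-0.9,0,45],[0,0,0.5,0,-0.7,0,45],[0,0,0.8,0,0,0,45],[0,0,0.6,0,0,0,45],[0,0,0,0,0,0,45],[0,0,0,0,0,0,45]]'
python3 -c "
from H import *
need([.4435,-.0065,.0348],-17)"
```

```text
time: 17.45
eef_pos: [0.4487, -0.01, 0.0787]
tcp_rot: [[0.958, -0.288, 0.003], [-0.288, -0.958, 0.004], [0.002, -0.004, -1.0]]
ft_force: [-0.1, -0.1, -3.7]
finger_gap: 0.0549
t 17.45 p [ 0.4487 -0.01    0.0787] gap 54.9 F [-0.1 -0.1 -3.7] M [ 0.   -0.02  0.02] need [-0.24 -0.06  1.76] [-0.05 -0.02  0.06]
```

```bash
python3 -m jog '[[-0.25,-0.06,0.4,-0.04,0,0.05,45],[0,0,0.6,0,0,0,45],[0,0,0.5,0,0,0,45],[0,0,0,0,0,0,45],[0,0,0,0,0,0,45]]'
python3 -c "
from H import *
need([.4435,-.0065,.0348],-17)"
```

```text
time: 17.87
eef_pos: [0.4469, -0.0066, 0.0449]
tcp_rot: [[0.956, -0.291, 0.012], [-0.292, -0.957, -0.0], [0.012, -0.003, -1.0]]
ft_force: [-0.3, 0.5, -3.0]
finger_gap: 0.0552
t 17.87 p [ 0.4469 -0.0066  0.0449] gap 55.2 F [-0.3  0.5 -3. ] M [-0.01 -0.04 -0.02] need [-0.14  0.04  0.4 ] [-0.04 -0.15  0.01]
```

```bash
python3 -m jog '[[-0.14,0.03,0.2,0,-0.07,0,45],[0,0,0.12,0,0,0,45],[0,0,0.08,0,0,0,45],[0,0,0,0,0,0,45],[0,0,0,0,0,0,45]]'
python3 -c "
from H import *
need([.4435,-.0065,.0348],-17)"
```

```text
time: 18.28
eef_pos: [0.4457, -0.0063, 0.0375]
tcp_rot: [[0.957, -0.291, 0.014], [-0.291, -0.957, 0.001], [0.013, -0.005, -1.0]]
ft_force: [-0.5, 0.0, -3.2]
finger_gap: 0.0553
t 18.28 p [ 0.4457 -0.0063  0.0375] gap 55.3 F [-0.5  0.  -3.2] M [-0.03  0.02  0.02] need [-0.08  0.03  0.11] [-0.07 -0.16  0.01]
```

```bash
python3 -m jog '[[-0.1,0,0.07,0,-0.12,0,45],[0,0,0.06,0,0,0,45],[0,0,0.06,0,0,0,45],[0,0,0,0,0,0,45]]'
python3 -c "
from H import *
samp(2)
need([.4435,-.0065,.0348],-17)"
```

```text
time: 18.62
eef_pos: [0.444, -0.0055, 0.0347]
tcp_rot: [[0.957, -0.291, 0.006], [-0.291, -0.957, 0.004], [0.004, -0.006, -1.0]]
ft_force: [-0.5, -0.5, -3.5]
finger_gap: 0.0552
t 18.72 M tool [-0.0055  0.0477  0.0165] se [0.0184 0.009  0.0213] F [-0.33  0.11 -2.55] pitch 0.0044 x.z 0.0059
t 18.72 p [ 0.444  -0.0055  0.0343] gap 55.4 F [-0.5 -0.2 -2.4] M [ 0.01 -0.04  0.01] need [-0.01  0.04 -0.02] [-0.07 -0.05  0.02]
```

```bash
python3 -m jog '[[0,0,0.06,0,0,0,45],[0,0,0.06,0,0,0,45],[0,0,0,0,0,0,45]]'
python3 -c "
from H import *
samp(3)
need([.4435,-.0065,.0348],-17)"
```

```text
time: 18.97
eef_pos: [0.4442, -0.0055, 0.0348]
tcp_rot: [[0.957, -0.291, 0.007], [-0.291, -0.957, 0.004], [0.005, -0.006, -1.0]]
ft_force: [0.7, 0.3, -3.7]
finger_gap: 0.0556
t 19.12 M tool [ 0.0007 -0.0204  0.0251] se [0.0595 0.0014 0.0086] F [-0.65  0.2  -0.5 ] pitch 0.0047 x.z 0.0061
t 19.12 p [ 0.4442 -0.0054  0.0343] gap 55.3 F [-1.2  0.2  1.9] M [-0.08  0.05 -0.01] need [-0.01  0.05 -0.02] [-0.07 -0.06  0.02]
```

Contact: the force is unloading. I open and rise.

```bash
python3 -m jog '[[0,0,0,0,0,0,58],[0,0,0,0,0,0,65],[0,0,0,0,0,0,85],[0,0,0,0,0,0,85],[0,0,0,0,0,0,85],[0,0,0,0,0,0,85]]'
python3 -c "
from H import *
need([.4435,-.0065,.15],-17)"
```

```text
time: 19.62
eef_pos: [0.445, -0.0055, 0.0337]
tcp_rot: [[0.957, -0.291, 0.007], [-0.291, -0.957, 0.004], [0.005, -0.006, -1.0]]
ft_force: [0.0, -0.6, 0.6]
finger_gap: 0.0849
t 19.62 p [ 0.445  -0.0055  0.0337] gap 84.9 F [ 0.  -0.6  0.6] M [-0.03  0.02 -0.01] need [-0.02  0.03 -4.65] [-0.07 -0.06  0.02]
```

```bash
python3 -m jog '[[0,0,-0.5,0,0,0,85],[0,0,-0.8,0,0,0,85],[0,0,-0.9,0,0,0,85],[0,0,-0.9,0,0,0,85],[0,0,-0.9,0,0,0,85],[0,0,-0.6,0,0,0,85],[0,0,0,0,0,0,85]]'
python3 - <<'E'
from H import *
need([.4722,.2197,.15],-6.4)
from cell import env
import cv2
cv2.imwrite("pics/scene7.png",env.snapshot("scene")["pixels"][:,:,::-1])
E
```

```text
time: 20.2
eef_pos: [0.4429, -0.006, 0.1521]
tcp_rot: [[0.957, -0.291, 0.001], [-0.291, -0.957, 0.004], [-0.0, -0.004, -1.0]]
ft_force: [-0.8, -0.4, 0.1]
finger_gap: 0.085
t 20.2 p [ 0.4429 -0.006   0.1521] gap 85.0 F [-0.8 -0.4  0.1] M [-0. -0. -0.] need [-1.51 -8.98  0.12] [-0.06 -0.   -2.3 ]
```

View pics/scene7.png

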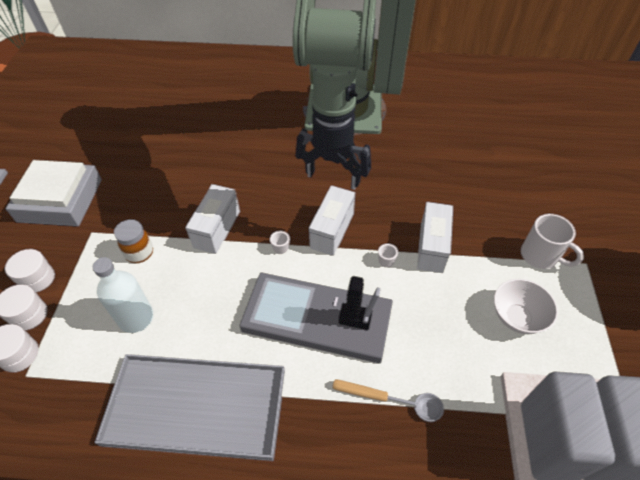

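The middle tin stands upright at (332,220), the same place as in the first picture. On to the left tin.

```bash
python3 -m jog '[[-0.1,-0.9,0,0,0,-0.3,85],[-0.1,-0.9,0,0,0,-0.3,85],[-0.1,-0.9,0,0,0,-0.3,85],[0,-0.9,0,0,0,-0.3,85],[0,-0.9,0,0,0,-0.3,85],[0,-0.9,0,0,0,-0.3,85],[0,-0.9,0,0,0,-0.2,85],[0,-0.8,0,0,0,-0.2,85],[0,-0.5,0,0,0,0,85],[0,0,0,0,0,0,85],[0,0,0,0,0,0,85]]'
python3 - <<'E'
from H import *
need([.4722,.2197,.14],-6.4)
E
```

```text
time: 21.17
eef_pos: [0.4668, 0.1875, 0.1355]
tcp_rot: [[0.993, -0.114, -0.025], [-0.114, -0.993, -0.003], [-0.025, 0.006, -1.0]]
ft_force: [-1.0, 0.4, -0.1]
finger_gap: 0.0848
t 21.17 p [0.4668 0.1875 0.1355] gap 84.8 F [-1.   0.4 -0.1] M [ 0.01 -0.03 -0.  ] need [ 0.06 -1.3  -0.19] [ 0.07  0.31 -0.03]
```

```bash
python3 -m jog '[[0.05,-0.7,-0.1,0.07,0.15,0,85],[0,-0.55,0,0,0.15,0,85],[0,0,0,0,0,0,85],[0,0,0,0,0,0,85]]'
python3 - <<'E'
from H import *
need([.4722,.2197,.03],-6.4)
E
```

```text
time: 21.5
eef_pos: [0.4699, 0.2143, 0.1353]
tcp_rot: [[0.993, -0.118, -0.005], [-0.118, -0.993, -0.005], [-0.005, 0.005, -1.0]]
ft_force: [-0.1, -0.5, 1.4]
finger_gap: 0.0849
t 21.5 p [0.4699 0.2143 0.1353] gap 84.9 F [-0.1 -0.5  1.4] M [ 0.02 -0.02 -0.05] need [ 0.08 -0.25  4.21] [ 0.07  0.06 -0.08]
```

```bash
python3 -m jog '[[0,-0.25,0.3,0.06,0.05,-0.08,85],[0,0,0.8,0,0,0,85],[0,0,0.8,0,0,0,85],[0,0,0,0,0,0,85]]'
python3 - <<'E'
from H import *
need([.4722,.2197,.03],-6.4)
E
```

```text
time: 21.83
eef_pos: [0.471, 0.2173, 0.0861]
tcp_rot: [[0.993, -0.114, 0.001], [-0.114, -0.993, 0.0], [0.001, -0.0, -1.0]]
ft_force: [-1.6, -0.4, -0.3]
finger_gap: 0.0852
t 21.83 p [0.471  0.2173 0.0861] gap 85.2 F [-1.6 -0.4 -0.3] M [-0.01 -0.07  0.04] need [ 0.04 -0.1   2.24] [-0.   -0.01 -0.03]
```

```bash
python3 -m jog '[[0,-0.1,0.5,0,0,0,85],[-0.05,0,0.6,0,0,0,85],[-0.05,0,0.6,0,0,0,85],[0,0,0.3,0,0,0,85],[0,0,0,0,0,0,85]]'
python3 - <<'E'
from H import *
need([.4722,.2197,.03],-6.4)
E
```

```text
time: 22.25
eef_pos: [0.4695, 0.2173, 0.0353]
tcp_rot: [[0.993, -0.117, 0.001], [-0.117, -0.993, -0.0], [0.001, 0.0, -1.0]]
ft_force: [-0.3, 0.7, 0.1]
finger_gap: 0.0851
t 22.25 p [0.4695 0.2173 0.0353] gap 85.1 F [-0.3  0.7  0.1] M [0.03 0.03 0.  ] need [ 0.1  -0.11  0.21] [ 0.   -0.02 -0.07]
```

```bash
python3 -m jog '[[0.1,-0.15,0.15,0,0,-0.07,85],[0,0,0,0,0,0,85],[0,0,0,0,0,0,70],[0,0,0,0,0,0,64],[0,0,0,0,0,0,60],[0,0,0,0,0,0,50],[0,0,0,0,0,0,45],[0,0,0,0,0,0,45],[0,0,0,0,0,0,45]]' 80
python3 - <<'E'
from H import *
need([.4722,.2197,.03],-6.4)
E
```

```text
time: 23.0
eef_pos: [0.4745, 0.2207, 0.0346]
tcp_rot: [[0.994, -0.112, 0.006], [-0.112, -0.994, 0.001], [0.005, -0.002, -1.0]]
ft_force: [0.4, -0.8, -0.6]
finger_gap: 0.0553
t 23.0 p [0.4745 0.2207 0.0346] gap 55.3 F [ 0.4 -0.8 -0.6] M [-0.21  0.01 -0.09] need [-0.09  0.05  0.18] [-0.02 -0.07 -0.  ]
```

```bash
python3 -m jog '[[0,0,-0.4,0,0,0,45],[0,0,-0.7,0,0,0,45],[0,0,-0.8,0,0,0,45],[0,0,-0.8,0,0,0,45],[0,0,-0.8,0,0,0,45],[0,0,-0.6,0,0,0,45],[0,0,0,0,1,0,45],[0,0,0,0,1,0,45],[0,0,0,0,1,0,45],[0,0,0,0,1,0,45],[0,0,0,0,1,0,45],[0,0,0,0,0,0,45],[0,0,0,0,0,0,45],[0,0,0,0,0,0,45],[0,0,0,0,0,0,45]]' 80
python3 - <<'E'
from H import *
samp(10)
need([.4745,.2207,.14],-6.4)
E
```

```text
time: 24.25
eef_pos: [0.4709, 0.2157, 0.1463]
tcp_rot: [[0.916, -0.112, 0.386], [-0.104, -0.994, -0.041], [0.389, -0.002, -0.921]]
ft_force: [0.3, -0.7, -4.7]
finger_gap: 0.0551
t 24.75 M tool [-0.0036 -0.4698 -0.0114] se [0.0094 0.0055 0.0114] F [-0.02 -0.08 -4.57] pitch 0.3894 x.z 0.3871
t 24.75 p [0.4705 0.2155 0.146 ] gap 55.5 F [ 0.7  0.  -4.9] M [0.02 0.48 0.02] need [ 0.03 -0.22  0.27] [-0.02 -5.    0.03]
```

```bash
python3 -m jog '[[0,0,0,0,-0.97,0,45],[0,0,0,0,-0.97,0,45],[0,0,0,0,-0.97,0,45],[0,0,0,0,-0.97,0,45],[0,0,0,0,-0.9,0,45],[0,0,0,0,0,0,45],[0,0,0,0,0,0,45],[0,0,0,0,0,0,45]]'
python3 -c "
from H import *
samp(14)
need([.4745,.2207,.14],-6.4)"
```

```text
time: 25.42
eef_pos: [0.4703, 0.2157, 0.1456]
tcp_rot: [[0.995, -0.104, 0.005], [-0.104, -0.995, 0.001], [0.005, -0.002, -1.0]]
ft_force: [-0.9, 1.1, -4.4]
finger_gap: 0.0553
t 26.12 M tool [-0.0121  0.0011 -0.0135] se [0.0067 0.0087 0.0082] F [ 0.13  0.04 -4.69] pitch 0.0033 x.z 0.0036
t 26.12 p [0.4702 0.2158 0.1459] gap 55.2 F [ 0.   0.6 -4.6] M [-0.01  0.04  0.01] need [ 0.15 -0.21  0.24] [-0.03 -0.04  0.09]
```

```bash
python3 -m jog '[[0,0,0,0,-1,0,45],[0,0,0,0,-1,0,45],[0,0,0,0,-1,0,45],[0,0,0,0,-1,0,45],[0,0,0,0,-1,0,45],[0,0,0,0,0,0,45],[0,0,0,0,0,0,45],[0,0,0,0,0,0,45],[0,0,0,0,0,0,45]]'
python3 -c "
from H import *
samp(8)
need([.4745,.2207,.14],-6.4)"
```

```text
time: 26.87
eef_pos: [0.472, 0.2159, 0.1458]
tcp_rot: [[0.916, -0.102, -0.388], [-0.092, -0.995, 0.044], [-0.391, -0.004, -0.921]]
ft_force: [0.2, 0.0, -4.7]
finger_gap: 0.0551
t 27.27 M tool [-0.0051  0.4794  0.0147] se [0.0098 0.0118 0.0096] F [-0.15 -0.01 -4.71] pitch -0.3917 x.z -0.3892
t 27.27 p [0.4722 0.216  0.1459] gap 55.1 F [-0.2 -1.  -4.8] M [-0.05 -0.52  0.01] need [ 0.16 -0.2   0.19] [-0.03  5.03  0.13]
```

```bash
python3 -m jog '[[0,0,0,0,0.97,0,45],[0,0,0,0,0.97,0,45],[0,0,0,0,0.97,0,45],[0,0,0,0,0.97,0,45],[0,0,0,0,0.9,0,45],[0,0,0,0,0,0,45],[0,0,0,0,0,0,45],[0,0,0,0,0,0,45]]'
python3 -c "
from H import *
samp(14)
need([.4745,.2207,.14],-6.4)"
```

```text
time: 27.93
eef_pos: [0.4699, 0.2152, 0.1452]
tcp_rot: [[0.995, -0.103, -0.012], [-0.103, -0.995, 0.005], [-0.012, -0.004, -1.0]]
ft_force: [-0.4, -0.2, -4.2]
finger_gap: 0.055
t 28.63 M tool [ 0.0005  0.0299 -0.0057] se [0.005  0.0083 0.0066] F [-0.07  0.03 -4.58] pitch -0.0105 x.z -0.0101
t 28.63 p [0.4703 0.2152 0.1451] gap 54.8 F [-0.5 -0.4 -4.1] M [ 0.01  0.02 -0.01] need [ 0.15 -0.23  0.2 ] [-0.05  0.13  0.1 ]
```

The left tin shows 0.475 Nm at ±0.39 rad for a weight of 4.65 N, an effective arm of 0.262 m. The middle tin's arm came out longer, at about 0.32 m, so the result isn't clear-cut yet. I put the left tin back and measure the right one for comparison.

```bash
python3 -m jog '[[0.15,-0.2,0.6,-0.04,0.1,0.08,45],[0,0,0.9,0,0,0,45],[0,0,0.9,0,0,0,45],[0,0,0.9,0,0,0,45],[0,0,0.6,0,0,0,45],[0,0,0,0,0,0,45]]'
python3 -c "
from H import *
need([.4745,.2207,.0346],-6.4)"
```

```text
time: 29.13
eef_pos: [0.4774, 0.2217, 0.0469]
tcp_rot: [[0.994, -0.11, 0.006], [-0.11, -0.994, 0.004], [0.005, -0.005, -1.0]]
ft_force: [-0.9, -0.7, -4.2]
finger_gap: 0.0552
t 29.13 p [0.4774 0.2217 0.0469] gap 55.2 F [-0.9 -0.7 -4.2] M [ 0.01  0.02 -0.  ] need [-0.11  0.05  0.49] [-0.06 -0.07  0.02]
```

```bash
python3 -m jog '[[-0.1,0.05,0.25,-0.03,0,0,45],[0,0,0.2,0,0,0,45],[0,0,0.1,0,0,0,45],[0,0,0.07,0,0,0,45],[0,0,0,0,0,0,45]]'
python3 -c "
from H import *
samp(2)
need([.4745,.2207,.0346],-6.4)"
```

```text
time: 29.55
eef_pos: [0.4765, 0.2215, 0.0357]
tcp_rot: [[0.994, -0.109, 0.01], [-0.11, -0.994, 0.003], [0.009, -0.004, -1.0]]
ft_force: [0.3, 0.1, -4.4]
finger_gap: 0.0551
t 29.65 M tool [-0.0065  0.0161 -0.0262] se [0.0067 0.003  0.0229] F [ 0.53 -0.18 -4.72] pitch 0.0104 x.z 0.0109
t 29.65 p [0.477  0.2218 0.0356] gap 55.0 F [ 1.1 -0.4 -5. ] M [ 0.   -0.01  0.06] need [-0.1   0.05  0.04] [-0.06 -0.13  0.03]
```

```bash
python3 -m jog '[[-0.1,0.05,0.08,0,-0.08,0,45],[0,0,0.07,0,0,0,45],[0,0,0.07,0,0,0,45],[0,0,0,0,0,0,45]]'
python3 -c "
from H import *
samp(2)
need([.4745,.2207,.0346],-6.4)"
```

```text
time: 29.98
eef_pos: [0.4761, 0.2215, 0.0353]
tcp_rot: [[0.994, -0.109, 0.009], [-0.109, -0.994, 0.007], [0.008, -0.008, -1.0]]
ft_force: [0.1, 0.1, -5.0]
finger_gap: 0.0551
t 30.08 M tool [-0.0211 -0.1833  0.0401] se [0.0025 0.0336 0.0227] F [ 0.34  0.48 -2.66] pitch 0.0087 x.z 0.0095
t 30.08 p [0.4763 0.2215 0.0349] gap 55.0 F [ 0.7  1.  -1.3] M [-0.    0.14 -0.01] need [-0.07  0.04  0.01] [-0.1  -0.11  0.03]
```

```bash
python3 -m jog '[[0,0,0.06,0,-0.06,0,45],[0,0,0.03,0,0,0,45],[0,0,0,0,0,0,57],[0,0,0,0,0,0,60],[0,0,0,0,0,0,70],[0,0,0,0,0,0,85],[0,0,0,0,0,0,85],[0,0,0,0,0,0,85],[0,0,-0.5,0,0,0,85],[0,0,-0.8,0,0,0,85],[0,0,-0.9,0,0,0,85],[0,0,-0.9,0,0,0,85],[0,0,-0.9,0,0,0,85],[0,0,-0.5,0,0,0,85]]'
python3 - <<'E'
from H import *
need([.4577,-.2671,.15],-13)
from cell import env
import cv2
cv2.imwrite("pics/scene8.png",env.snapshot("scene")["pixels"][150:300,340:540,::-1])
E
```

```text
time: 31.25
eef_pos: [0.4748, 0.2202, 0.1473]
tcp_rot: [[0.994, -0.109, -0.003], [-0.109, -0.994, 0.005], [-0.004, -0.004, -1.0]]
ft_force: [0.1, -0.8, 0.9]
finger_gap: 0.0847
t 31.25 p [0.4748 0.2202 0.1473] gap 84.7 F [ 0.1 -0.8  0.9] M [-0.02  0.   -0.  ] need [ 1.45 19.45 -0.19] [-0.05  0.05  1.47]
```

View pics/scene8.png

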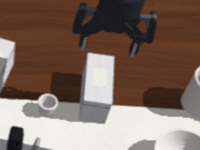

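The left tin stands upright in its place at crop (98,85). Next is the right tin.

```bash
python3 -m jog '[[0.05,1,0,0,0,0,85],[0.05,1,0,0,0,0,85],[0.05,1,0,0,0,0,85],[0.05,1,0,0,0,0,85],[0.05,1,0,0,0,0.1,85],[0.05,1,0,0,0,0.1,85],[0.05,1,0,0,0,0.1,85],[0.05,1,0,0,0,0.1,85],[0.05,1,0,0,0,0.1,85],[0.05,1,0,0,0,0.1,85],[0.05,1,0,0,0,0.1,85],[0,1,0,0,0,0.1,85],[0,1,0,0,0,0.1,85],[0,1,0,0,0,0.1,85],[0,1,0,0,0,0.1,85],[0,1,0,0,0,0.1,85],[0,1,0,0,0,0.1,85],[0,1,0,0,0,0.1,85],[0,0.6,0,0,0,0.1,85],[0,0,0,0,0,0,85]]'
python3 - <<'E'
from H import *
need([.4577,-.2671,.15],-13)
E
```

```text
time: 32.97
eef_pos: [0.4129, -0.2593, 0.1327]
tcp_rot: [[0.974, -0.229, -0.007], [-0.228, -0.973, 0.012], [-0.009, -0.01, -1.0]]
ft_force: [0.4, 0.7, -0.6]
finger_gap: 0.0851
t 32.97 p [ 0.4129 -0.2593  0.1327] gap 85.1 F [ 0.4  0.7 -0.6] M [ 0.03 -0.07 -0.04] need [ 1.81 -0.11 -0.71] [-0.12  0.12 -0.05]
```

```bash
python3 -m jog '[[0.8,0,0,-0.1,0.1,0,85],[0.7,-0.1,0,0,0,-0.05,85],[0.2,0,0,0,0,0,85],[0,0,0,0,0,0,85]]'
python3 - <<'E'
from H import *
need([.4577,-.2671,.03],-13)
E
```

```text
time: 33.3
eef_pos: [0.4538, -0.2656, 0.1294]
tcp_rot: [[0.974, -0.228, -0.005], [-0.228, -0.974, 0.006], [-0.007, -0.004, -1.0]]
ft_force: [-0.5, -0.7, -0.1]
finger_gap: 0.085
t 33.3 p [ 0.4538 -0.2656  0.1294] gap 85.0 F [-0.5 -0.7 -0.1] M [ 0.03 -0.06  0.05] need [0.19 0.04 3.98] [-0.05  0.08 -0.04]
```

```bash
python3 -m jog '[[0.1,0.04,0.3,-0.05,0.06,-0.04,85],[0,0,0.8,0,0,0,85],[0,0,0.8,0,0,0,85],[0,0,0,0,0,0,85]]'
python3 - <<'E'
from H import *
need([.4577,-.2671,.03],-13)
E
```

```text
time: 33.63
eef_pos: [0.4545, -0.2648, 0.0793]
tcp_rot: [[0.975, -0.221, -0.002], [-0.221, -0.975, 0.0], [-0.002, 0.0, -1.0]]
ft_force: [-0.4, 0.4, -0.7]
finger_gap: 0.085
t 33.63 p [ 0.4545 -0.2648  0.0793] gap 85.0 F [-0.4  0.4 -0.7] M [-0.01  0.05  0.03] need [0.15 0.06 1.97] [0.   0.03 0.04]
```

```bash
python3 -m jog '[[0.1,0.06,0.4,0,0,0.04,85],[0,0,0.5,0,0,0,85],[0,0,0.5,0,0,0,85],[0,0,0.25,0,0,0,85],[0,0,0,0,0,0,85]]'
python3 - <<'E'
from H import *
need([.4577,-.2671,.032],-13)
E
```

```text
time: 34.05
eef_pos: [0.4556, -0.2661, 0.0364]
tcp_rot: [[0.975, -0.224, -0.002], [-0.224, -0.975, 0.0], [-0.002, 0.0, -1.0]]
ft_force: [-0.0, -0.3, 1.0]
finger_gap: 0.0856
t 34.05 p [ 0.4556 -0.2661  0.0364] gap 85.6 F [-0.  -0.3  1. ] M [-0.01  0.    0.08] need [0.09 0.02 0.18] [0.01 0.02 0.01]
```

```bash
python3 -m jog '[[0.09,0.02,0.1,0,0,0,85],[0,0,0,0,0,0,72],[0,0,0,0,0,0,64],[0,0,0,0,0,0,60],[0,0,0,0,0,0,50],[0,0,0,0,0,0,45],[0,0,0,0,0,0,45],[0,0,0,0,0,0,45]]' 80
python3 - <<'E'
from H import *
need([.4577,-.2671,.032],-13)
E
```

```text
time: 34.72
eef_pos: [0.4587, -0.2678, 0.036]
tcp_rot: [[0.975, -0.224, 0.001], [-0.224, -0.975, -0.002], [0.001, 0.002, -1.0]]
ft_force: [-1.0, 0.2, -3.2]
finger_gap: 0.0552
t 34.72 p [ 0.4587 -0.2678  0.036 ] gap 55.2 F [-1.   0.2 -3.2] M [-0.03 -0.05 -0.02] need [-0.05 -0.02  0.16] [ 0.02 -0.02  0.01]
```

```bash
python3 -m jog '[[0,0,-0.4,0,0,0,45],[0,0,-0.7,0,0,0,45],[0,0,-0.8,0,0,0,45],[0,0,-0.8,0,0,0,45],[0,0,-0.8,0,0,0,45],[0,0,-0.6,0,0,0,45],[0,0,0,0,1,0,45],[0,0,0,0,1,0,45],[0,0,0,0,1,0,45],[0,0,0,0,1,0,45],[0,0,0,0,1,0,45],[0,0,0,0,0,0,45],[0,0,0,0,0,0,45],[0,0,0,0,0,0,45],[0,0,0,0,0,0,45]]' 80
python3 - <<'E'
from H import *
samp(10)
need([.4577,-.2671,.14],-13)
E
```

```text
time: 35.97
eef_pos: [0.4563, -0.2648, 0.1485]
tcp_rot: [[0.895, -0.222, 0.387], [-0.203, -0.975, -0.088], [0.397, 0.0, -0.918]]
ft_force: [-0.8, -0.3, -3.0]
finger_gap: 0.0552
t 36.47 M tool [-0.0135 -0.3797  0.0088] se [0.0087 0.0065 0.0086] F [ 0.05  0.23 -3.67] pitch 0.3973 x.z 0.3874
t 36.47 p [ 0.4556 -0.2645  0.1479] gap 55.2 F [-0.1  0.  -3.7] M [ 0.04  0.38 -0.01] need [-0.03  0.08  0.33] [-0.01 -5.11  0.04]
```

```bash
python3 -m jog '[[0,0,0,0,-0.97,0,45],[0,0,0,0,-0.97,0,45],[0,0,0,0,-0.97,0,45],[0,0,0,0,-0.97,0,45],[0,0,0,0,-0.97,0,45],[0,0,0,0,-0.1,0,45],[0,0,0,0,0,0,45],[0,0,0,0,0,0,45]]'
python3 -c "
from H import *
samp(12)
need([.4577,-.2671,.14],-13)"
```

```text
time: 37.13
eef_pos: [0.455, -0.2646, 0.1472]
tcp_rot: [[0.974, -0.226, -0.001], [-0.226, -0.974, -0.001], [-0.001, 0.001, -1.0]]
ft_force: [0.5, -0.6, -3.5]
finger_gap: 0.0553
t 37.73 M tool [ 0.012   0.0515 -0.0071] se [0.0086 0.008  0.0071] F [-0.06  0.26 -3.61] pitch -0.0025 x.z -0.0028
t 37.73 p [ 0.4547 -0.2647  0.1475] gap 55.0 F [-0.5 -0.6 -3.7] M [-0.04 -0.08  0.04] need [0.14 0.07 0.3 ] [ 0.02  0.03 -0.02]
```

```bash
python3 -m jog '[[0,0,0,0,-1,0,45],[0,0,0,0,-1,0,45],[0,0,0,0,-1,0,45],[0,0,0,0,-1,0,45],[0,0,0,0,-1,0,45],[0,0,0,0,0,0,45],[0,0,0,0,0,0,45],[0,0,0,0,0,0,45]]'
python3 -c "
from H import *
samp(8)
need([.4577,-.2671,.14],-13)"
```

```text
time: 38.4
eef_pos: [0.4555, -0.265, 0.1473]
tcp_rot: [[0.892, -0.228, -0.391], [-0.21, -0.974, 0.089], [-0.401, 0.002, -0.916]]
ft_force: [0.3, 0.2, -3.8]
finger_gap: 0.0552
t 38.8 M tool [ 9.400e-03  3.971e-01 -2.000e-04] se [0.0154 0.008  0.0072] F [ 0.02  0.2  -3.73] pitch -0.4013 x.z -0.3913
t 38.8 p [ 0.4551 -0.265   0.1482] gap 55.2 F [ 0.1 -0.1 -4.5] M [-0.14 -0.33  0.03] need [0.24 0.06 0.25] [ 0.03  5.16 -0.05]
```

```bash
python3 -m jog '[[0,0,0,0,0.97,0,45],[0,0,0,0,0.97,0,45],[0,0,0,0,0.97,0,45],[0,0,0,0,0.97,0,45],[0,0,0,0,0.97,0,45],[0,0,0,0,0.15,0,45],[0,0,0,0,0,0,45],[0,0,0,0,0,0,45]]'
python3 -c "
from H import *
samp(14)
need([.4577,-.2671,.14],-13)"
```

```text
time: 39.47
eef_pos: [0.4528, -0.264, 0.1482]
tcp_rot: [[0.974, -0.228, -0.002], [-0.228, -0.974, -0.002], [-0.002, 0.003, -1.0]]
ft_force: [0.0, 0.3, -3.4]
finger_gap: 0.0553
t 40.17 M tool [ 0.0236 -0.0255  0.0076] se [0.0069 0.0077 0.009 ] F [ 0.08  0.03 -3.63] pitch -0.0 x.z -0.0007
t 40.17 p [ 0.4532 -0.2641  0.1479] gap 55.0 F [-0.3  0.6 -4. ] M [ 0.06  0.06 -0.06] need [0.2  0.08 0.32] [ 0.04  0.   -0.04]
```

The right tin's level moment changed by 0.077 Nm (7 sigma) with tilt history, unlike the others. The fast return may have thrown the ball past centre, so I repeat with a gentle return.

```bash
python3 -m jog '[[0,0,0,0,0.8,0,45],[0,0,0,0,0.8,0,45],[0,0,0,0,0.8,0,45],[0,0,0,0,0.8,0,45],[0,0,0,0,0,0,45],[0,0,0,0,0,0,45],[0,0,0,0,0,0,45],[0,0,0,0,0,0,45],[0,0,0,0,-0.4,0,45],[0,0,0,0,-0.4,0,45],[0,0,0,0,-0.4,0,45],[0,0,0,0,-0.3,0,45],[0,0,0,0,-0.3,0,45],[0,0,0,0,-0.3,0,45],[0,0,0,0,0,0,45],[0,0,0,0,0,0,45]]'
python3 -c "
from H import *
samp(14)
need([.4577,-.2671,.14],-13)"
```

```text
time: 41.5
eef_pos: [0.4611, -0.2671, 0.1495]
tcp_rot: [[0.97, -0.226, 0.085], [-0.224, -0.974, -0.027], [0.089, 0.007, -0.996]]
ft_force: [0.3, -0.5, -3.0]
finger_gap: 0.0551
t 42.2 M tool [ 0.0184 -0.0197 -0.0001] se [0.0071 0.0091 0.0086] F [-0.04 -0.11 -3.63] pitch 0.0885 x.z 0.0847
t 42.2 p [ 0.46   -0.2669  0.1496] gap 55.5 F [ 0.4  0.2 -3.3] M [ 0.05 -0.05  0.03] need [-0.12  0.03  0.38] [ 0.08 -1.11 -0.01]
```

In the tool frame a + tilt sends the ball to -x, which gives +0.066 Nm. That matches the right tin: an excess of +0.05 to +0.06 after each + tilt. I confirm with a gentle opposite tilt.

```bash
python3 -m jog '[[0,0,0,0,-0.9,0,45],[0,0,0,0,-0.9,0,45],[0,0,0,0,-0.9,0,45],[0,0,0,0,-0.9,0,45],[0,0,0,0,-0.9,0,45],[0,0,0,0,0,0,45],[0,0,0,0,0,0,45],[0,0,0,0,0,0,45],[0,0,0,0,0,0,45],[0,0,0,0,0.4,0,45],[0,0,0,0,0.4,0,45],[0,0,0,0,0.5,0,45],[0,0,0,0,0.5,0,45],[0,0,0,0,0.5,0,45],[0,0,0,0,0.5,0,45],[0,0,0,0,0,0,45],[0,0,0,0,0,0,45]]'
python3 -c "
from H import *
samp(14)
need([.4577,-.2671,.14],-13)"
```

```text
time: 43.62
eef_pos: [0.453, -0.265, 0.1524]
tcp_rot: [[0.972, -0.231, -0.043], [-0.231, -0.973, 0.002], [-0.042, 0.008, -0.999]]
ft_force: [0.4, -1.0, -4.8]
finger_gap: 0.0549
t 44.32 M tool [ 0.0018 -0.0032  0.0014] se [0.005  0.0096 0.0078] F [-0.05  0.05 -3.69] pitch -0.0419 x.z -0.0426
t 44.32 p [ 0.4541 -0.2653  0.1517] gap 55.4 F [ 0.  -0.4 -4.1] M [-0.    0.01  0.04] need [0.17 0.03 0.46] [ 0.1   0.52 -0.07]
```

The excesses on the right tin are +0.05, -0.03, +0.08 and -0.05 Nm, following the tilt direction every time. The others stayed near zero, so the right tin holds the ball. I carry it to the window.

```bash
python3 -c "
from H import *
need([.6585,-.0880,.157],-9)"
python3 -m jog '[[0.5,-0.3,0,0.1,0.3,0,45],[0.8,-0.6,0,0,0.2,0,45],[0.8,-0.7,0,0,0,-0.1,45],[0.8,-0.7,0,0,0,-0.1,45],[0.8,-0.7,0,0,0,-0.1,45],[0.8,-0.7,0,0,0,-0.1,45]]'
python3 -c "
from H import *
need([.6585,-.0880,.157],-9)"
```

```text
t 44.32 p [ 0.4541 -0.2653  0.1517] gap 55.4 F [ 0.  -0.4 -4.1] M [-0.    0.01  0.04] need [ 6.31 -8.78 -0.55] [ 0.08  0.53 -0.94]
time: 44.82
eef_pos: [0.5886, -0.1986, 0.1509]
tcp_rot: [[0.979, -0.205, 0.004], [-0.205, -0.979, 0.002], [0.004, -0.003, -1.0]]
ft_force: [0.5, 0.3, -4.0]
finger_gap: 0.0553
t 44.82 p [ 0.5886 -0.1986  0.1509] gap 55.3 F [ 0.5  0.3 -4. ] M [ 0.01 -0.07 -0.05] need [ 1.83 -4.9  -0.22] [-0.04 -0.05 -0.62]
```

```bash
python3 -m jog '[[0.35,-0.8,0,0,0,-0.2,45],[0.35,-0.8,0,0,0,-0.2,45],[0.25,-0.8,0,0,0,-0.1,45],[0.2,-0.7,-0.1,0,0,-0.1,45],[0.1,-0.4,-0.1,0,0,0,45],[0,0,0,0,0,0,45],[0,0,0,0,0,0,45]]'
python3 -c "
from H import *
need([.6585,-.0880,.157],-9)"
```

```text
time: 45.4
eef_pos: [0.6475, -0.1073, 0.1543]
tcp_rot: [[0.989, -0.15, 0.015], [-0.15, -0.989, 0.007], [0.014, -0.009, -1.0]]
ft_force: [-0.0, 0.0, -3.4]
finger_gap: 0.0548
t 45.4 p [ 0.6475 -0.1073  0.1543] gap 54.8 F [-0.   0.  -3.4] M [-0.03  0.04 -0.  ] need [ 0.32 -0.83 -0.1 ] [-0.11 -0.17  0.08]
```

```bash
python3 -m jog '[[0.2,-0.5,-0.05,-0.1,-0.15,0.08,45],[0.1,-0.3,0,0,0,0,45],[0,0,0,0,0,0,45],[0,0,0,0,0,0,45]]'
python3 -c "
from H import *
need([.6585,-.0880,.157],-9)"
```

```text
time: 45.73
eef_pos: [0.6566, -0.0913, 0.1553]
tcp_rot: [[0.987, -0.159, 0.0], [-0.159, -0.987, -0.001], [0.0, 0.001, -1.0]]
ft_force: [0.2, -0.6, -4.1]
finger_gap: 0.0551
t 45.73 p [ 0.6566 -0.0913  0.1553] gap 55.1 F [ 0.2 -0.6 -4.1] M [ 0.04  0.07 -0.03] need [ 0.05 -0.14 -0.07] [ 0.01 -0.01 -0.03]
```

```bash
python3 -m jog '[[0.05,-0.15,-0.07,0,0,0,45],[0,0,0,0,0,0,45],[0,0,0,0,0,0,45],[0,0,0,0,0,0,45],[0,0,0,0,0,0,45]]'
python3 - <<'E'
from H import *
need([.6585,-.0880,.157],-9)
from cell import env
import cv2
for n in("scene","top"):
    cv2.imwrite(f"pics/{n}9.png",env.snapshot(n)["pixels"][:,:,::-1])
s=cv2.imread("pics/scene9.png")[170:360,200:400]; cv2.imwrite("pics/scene9z.png",cv2.resize(s,None,fx=3,fy=3,interpolation=cv2.INTER_CUBIC))
need([.6585,-.0880,.157],-9)
# predicted underside corners of the tin at pose
s=env.state();p=np.array(s["eef_pos"]);R=np.array(s["tcp_rot"])
for sx in(1,-1):
  for sy in(1,-1):
    for z in(.036,-.038):
      X=p+R@np.array([sx*.065-.001,-sy*.028,z]); print(sx,sy,z,X.round(3),proj("scene",X).round(1))
E
```

```text
time: 46.15
eef_pos: [0.6569, -0.0906, 0.1571]
tcp_rot: [[0.987, -0.162, -0.001], [-0.162, -0.987, -0.002], [-0.0, 0.002, -1.0]]
ft_force: [-1.4, -0.1, -3.9]
finger_gap: 0.055
t 46.15 p [ 0.6569 -0.0906  0.1571] gap 55.0 F [-1.4 -0.1 -3.9] M [-0.01  0.05 -0.  ] need [ 0.05 -0.11  0.  ] [ 0.02  0.   -0.07]
t 46.25 p [ 0.6569 -0.0905  0.1571] gap 54.7 F [-0.3 -1.2 -4.2] M [ 0.01  0.01 -0.  ] need [ 0.05 -0.11  0.01] [ 0.02  0.   -0.07]
1 1 0.036 [ 0.725 -0.073  0.121] [282.1 311.8]
1 1 -0.038 [ 0.725 -0.073  0.195] [279.  289.7]
1 -1 0.036 [ 0.716 -0.129  0.121] [251.6 305. ]
1 -1 -0.038 [ 0.716 -0.128  0.195] [246.3 282.7]
-1 1 0.036 [ 0.596 -0.052  0.121] [301.8 252.9]
-1 1 -0.038 [ 0.596 -0.052  0.195] [300.3 228.7]
-1 -1 0.036 [ 0.587 -0.108  0.121] [273.6 247.2]
-1 -1 -0.038 [ 0.587 -0.107  0.195] [270.2 222.8]
```

View pics/scene9.png

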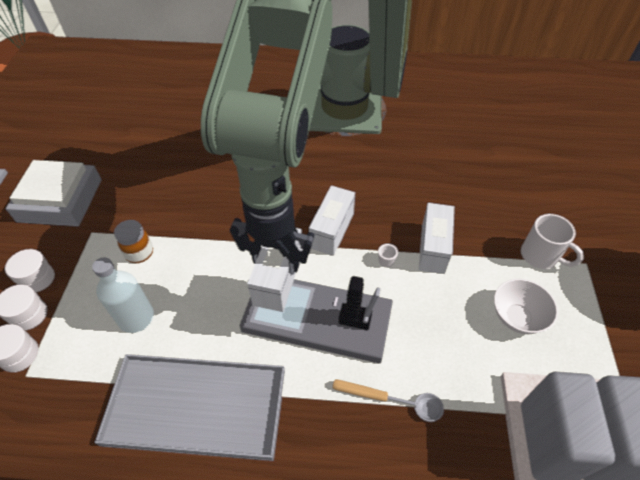

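View pics/scene9z.png

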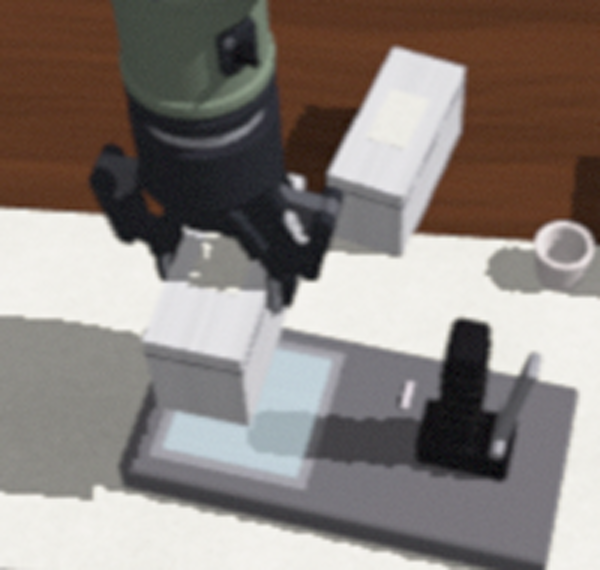

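View pics/top9.png

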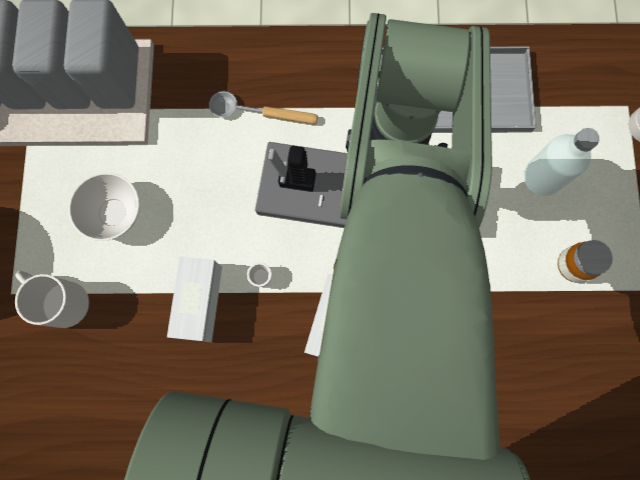

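The tin is held upright over the window with its visible corners within about 2 px of the prediction. The other two tins, the cups, the bottle and the rest are unmoved, and the trigger is out. I make a final 3 mm centring and one more ball check.

```bash
python3 -m jog '[[0.05,-0.13,0,0.02,0,-0.07,45],[0,0,0,0,0,0,45],[0,0,0,0,0,0,45],[0,0,0,0,0,0,45],[0,0,0,0,0,0,45]]'
python3 - <<'E'
from H import *
samp(24)
need([.6585,-.0880,.157],-9)
E
```

```text
time: 46.67
eef_pos: [0.6589, -0.0871, 0.1571]
tcp_rot: [[0.988, -0.156, -0.0], [-0.156, -0.988, 0.0], [-0.0, -0.0, -1.0]]
ft_force: [0.0, -0.3, -3.3]
finger_gap: 0.0549
t 47.87 M tool [ 0.0119 -0.0526  0.    ] se [0.0057 0.0065 0.0056] F [ 0.07  0.04 -3.52] pitch -0.0003 x.z -0.0003
t 47.87 p [ 0.6589 -0.0872  0.1571] gap 55.3 F [ 0.7  0.  -3.4] M [0.01 0.02 0.02] need [-0.01  0.03  0.  ] [-0.    0.    0.01]
```

The level moment is now -0.053 ± 0.007 Nm, as expected with the ball at the +x end after the last tilt. The tin is still, level and centred to about 1 mm.

```bash
python3 -c "
from cell import env
print(env.sign_off(), env.state()['time'])"
```

```text
the job is handed in; nothing more can be done
the job is handed in; nothing more can be done
```

I woke the reader, found that the right tin rattles, and handed in while holding it over the window, at about 48 s of the 72 s allowed.

- **Reader:** I squeezed the trigger until the gap was 29.4 mm (30 mm is fully home). A picture confirmed it sprang back after release.
- **Silent tins:** I rocked the middle and left tins and stood both back upright. Pictures show them where they started, with the cups and other items unmoved.
- **Rattling tin:** In the right tin the moment followed the tilt direction, with excesses of about +0.05, -0.03, +0.08 and -0.05 Nm. It read -0.053 ± 0.007 Nm level over the window; the ball at an end should give 0.066. The other two tins stayed within about 0.03 Nm.
- **Final hold:** The tin is level, still and within about 1 mm of the window's centre. Its underside is about 90 mm above the glass and it touches only the gripper.

**What disagreed:** The effective lever arm, computed as if each tin had no ball, came out unequal: middle 0.29–0.33 m, left and right both 0.26 m. Allowing for the ball raises the right tin to about 0.31 m, but the left tin's shorter arm stays unexplained. I relied on how the moment changed with tilt direction, not on the arm. After the faster returns to level, the right tin's moment was smaller than the full 0.066 Nm.

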